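# Clear up after coffee: biscuits back in their tin, cups nested

## Task

Coffee is over: take the lid off the biscuit tin and lay it aside, put every biscuit left on the worktop back into the tin, and put the lid back on so that it sits fully home. Nest the three espresso cups into one upright stack on the worktop, and do not disturb the pepper mill and the salt shaker. Leave everything standing free.

Things in the scene. Friction and masses are not known exactly. Their poses are not given: they have to be found in the camera images.
- tin: the round cream enamel biscuit tin, 144 mm outside diameter, 50 mm tall, standing on the worktop (1 kg, loose). Origin at the centre of its underside, z up. Wall 4 mm, inner floor 6 mm above the underside, mouth 136 mm wide: the fingers can go in. Wall cabinets overhang the back of the worktop: from 0.595 m ahead of the base, 0.55 m above the worktop; lift things near there no higher than needed.
- lid_knob (a point): the tin's wooden lid (about 0.18 kg), on the tin at the start. The point is the middle of its round knob, 30 mm across and 13 mm high, on the lid's axis z; the lid's upper face is 13.5 mm below it, its underside 27.5 mm below. Disc 148 mm across, 8 mm thick; under it a 127 mm plug, 6 mm deep, drops into the tin's mouth. Fully home, the point is 71.5 mm above the tin's underside.
- biscuit_a_mid (a point): biscuit: an oblong butter biscuit with a pricked top, 56 x 42 mm, 8 mm thick, 18 g, rigid, lying flat on the worktop at the start. The point is its centre, 4 mm above its underside; x runs along the 56 mm length, y along the 42 mm width (within 0.45 rad of the world axes at the start), z up. Two to four of the four biscuits are present.
- biscuit_b_mid (a point): another biscuit, just like biscuit_a (56 x 42 x 8 mm; point at the centre; may be absent)
- biscuit_c_mid (a point): another biscuit, just like biscuit_a (56 x 42 x 8 mm; point at the centre; may be absent)
- biscuit_d_mid (a point): another biscuit, just like biscuit_a (56 x 42 x 8 mm; point at the centre; may be absent)
- cup_a_mid (a point): a white handleless espresso cup, 60 mm tall, 120 g: straight collar, 55 mm across, over its top 24 mm, then a shoulder and a tapered body down to a 31 mm foot; mouth 50 mm. The point is on its axis z, 30 mm above the foot. Nested in another such cup, it slides down until its shoulder sits on the lower rim, 25 mm higher than the lower cup, only its collar showing.
- cup_b_mid (a point): another espresso cup, just like cup_a (point on its axis, 30 mm above the foot)
- cup_c_mid (a point): another espresso cup, just like cup_a (point on its axis, 30 mm above the foot)
- lemon: a lemon, 83 x 58 x 58 mm, lying among the things; not part of the job. Origin at the centre of its underside, long axis x.
- cutting_board: a white cutting board, 255 mm (x) by 289 mm (y), lying level on the hob's pan supports beside the worktop; origin at the centre of its underside, its upper face 12 mm above that (69 mm above the worktop). It does not move and its near half is clear: the lid can be laid there.
- pepper_mill: a wooden pepper mill, 58 mm in diameter, 170 mm tall, at the back; origin at the centre of its foot. To be left alone.
- salt_shaker: a glass salt shaker with a grey cap, 44 mm in diameter, 90 mm tall, at the back; origin at the centre of its foot. To be left alone.
Not all that is in view belongs to the job. What is shaped like the part that bears cup_a_mid but orange is not meant.

How it is judged:
By the outcome, as a careful person would: the job done as asked, in the order asked, and still so for the second after the job is handed in, with the robot touching nothing.
Of biscuit_a, biscuit_b, biscuit_c, biscuit_d only 2 to 4 are there at a start; the rules pass over those that are not, and their reading is None.
At some moment in a run one of biscuit_a, biscuit_b, biscuit_c, biscuit_d may be knocked a few centimetres aside while the robot is not near it.
It also fails if it takes over 210 s, if anything falls off the work surface, if the arm or the gripper's body presses on something with over 40 N, if the wrist force passes 120 N, or if a joint passes its speed limit or range.

## Robot

A 6-joint arm with a two-finger parallel gripper is mounted at the origin on a cart in front of the work surface, level with it; the furniture and walls round the work are solid. World frame = base frame: x ahead of the robot, y to its left, z up, the work surface at z = 0. Lengths are in m, angles in rad, forces in N, time in s.
With the tool pointing down it reaches from about 0.4 to 0.825 m from the base axis. Payload 7 kg.
Tool frame: the origin (TCP) lies on the centre line of the jaws, within the pads' length; the fingertips stand tip_reach ahead of it and the grasp point (between the pads) is the TCP (tip_reach is the distance from the TCP to the fingertips, in m); z points along the fingers, y is the line along which they close (so a half turn about z gives the same grasp; the last joint's range is limited). The gripper opens to 88 mm and grips with 3 to 60 N. Pads are 19 mm wide; open, the fingers measure 130 mm over their backs; the gripper's body (78 mm by 193 mm) begins 47 mm behind the grasp point.
Start: joints at [-1.016, 0.359, 0.012, 0, -1.224, -0.288], TCP at [0.178, -0.651, 0.215] pointing down, gripper open.
Joint ranges: [-3.07, 3.07], [-1.43, 2.12], [-1.02, 1.25], [-3.03, 1.67], [-3.05, -0], [-3.03, 3.03]. Speed limits (rad/s): [2.39, 2.39, 3.01, 3.14, 3.14, 3.14].

## Interface

Orientations are given as [roll, pitch, yaw] about the fixed x, y, z axes, in that order (R = Rz(yaw) Ry(pitch) Rx(roll)).
In Python, from station import get_state, grab_frame, calibration, job_done, find_in, mark_of, tip_reach gives the robot as it stands.
- The arm moves only by the shell command python3 -m handwheel 'ROWS' [OPENING] [FORCE]. ROWS is JSON, a list of rows, each an object with "delta_pos": the shift along the world's x, y, z in units of 30 mm (1.0 is 30 mm), a list of three; "dr": the turn, a rotation vector about the world's x, y, z in degrees, a list of three. In form: [{"delta_pos": [tx, ty, tz], "dr": [rx, ry, rz]}, ...]. A call has 1 to 10 rows; each row shifts and turns the commanded pose from where the row before left it; what a row does not reach is not made up. A row lasts 1/10 s, in which the tool goes at most 50 mm and 8.59 degrees, less where a joint would pass 70% of its speed; a pose out of reach is approached as far as the arm can. A call is refused whole if a number of a shift passes 1 or a number of a turn 8.59, either way. A call with a gripper value outside its range is refused whole. OPENING is the closure, from -1 (fully open) to 1 (shut), set as the call begins (- or left out, the last holds). The fingers move at their own pace and stop on an object; FORCE is the grip in N (left out, the last holds). Time passes only in rows, so rows that do not move let the fingers close. It gives the time, the measured TCP pose, the force, the opening and the grip force at its end, in the units of the state.
- get_state(): the state, without advancing time (a new reading comes with each control period).
- grab_frame(name): name is "scene" or "top"; returns the picture (384x512x3 uint8, red, green, blue); there is no depth.
- calibration(name): a dict with "fx", "fy", "cx", "cy" (pixels), "extrinsics" (4x4, takes a point from world to camera coordinates). Camera axes: x right, y down, z forward; pixel columns grow to the right and rows downward; lengths in m; the calibration is good to about 2 mm. A picture is of the moment at which its call begins. calibration takes no time and is no camera call.
- job_done(): hands the job in; it is judged then, once.
Trained networks look in the newest picture that a camera, given by its name, has taken for a name from the list of things; names that differ only in an ending like _2 or _b are one class to them, and where a whole thing is asked for, a point or a joint stands for the part that bears it (a point fixed in the world has none). Each returns a list of dicts, best first, with "conf" (0 to 1); they miss things now and then, are a little off and sometimes report something else, mostly with a low value. They report only what shows in the picture. A call takes as long as a camera call. They do not tell look-alikes from the thing itself.
- find_in(camera, query): "location" ([column, row] in pixels, amid what is visible of it).
- mark_of(camera, query): "location" ([column, row] in pixels: a listed point, or the origin of a listed thing).
The state is a dict: "t": time; "q": joint angles; "qd": joint speeds; "joint_efforts": joint torques, N m; "eef_pos": TCP position; "ee_rot": TCP orientation; "force": force on the tool from outside, world axes, zero at the start; "moment": the same for the moment, N m; "width": finger opening in m; "gripper_force": force on a finger pad.
Only numpy, scipy, OpenCV 4.12 (cv2) and the standard library are available. Lean on these libraries where they do the work, as an engineer would, in place of code of your own. Each camera call takes 0.05 s, during which the arm holds its last target. There are 200 camera calls.

## Working session

There is one attempt and no reset: what is moved stays moved. The work goes in short steps, Python scripts to look and compute and a shell command to move; the robot and the scene stay as the last step left them, time stands still between calls to the robot, and variables do not carry over. Pictures are saved under pics/ and viewed, at most 14 in all, crops included, and the job is handed in when it is done.

```bash
mkdir -p pics; cat > h.py <<'E'
import numpy as np, cv2
from station import *
def ray(cam,px):
    c=calibration(cam);E=np.array(c["extrinsics"]);R,t=E[:3,:3],E[:3,3]
    d=R.T@np.array([(px[0]-c["cx"])/c["fx"],(px[1]-c["cy"])/c["fy"],1.]);return -R.T@t,d
def at(cam,px,z):
    o,d=ray(cam,px);return (o+d*(z-o[2])/d[2]).round(4)
def proj(cam,p):
    c=calibration(cam);E=np.array(c["extrinsics"]);q=E[:3,:3]@np.array(p)+E[:3,3]
    return np.array([c["fx"]*q[0]/q[2]+c["cx"],c["fy"]*q[1]/q[2]+c["cy"]]).round(1)
def save(cam,n,crop=None,s=1):
    im=grab_frame(cam)[:,:,::-1]
    if crop: x0,y0,x1,y1=crop; im=im[y0:y1,x0:x1]
    cv2.imwrite("pics/"+n,cv2.resize(np.ascontiguousarray(im),None,fx=s,fy=s,interpolation=2))
E
python3 - <<'E'
from h import *
s=get_state();print(s,tip_reach if not callable(tip_reach) else tip_reach())
a=grab_frame("scene");b=grab_frame("top")
cv2.imwrite("pics/s0.png",cv2.resize(a[:,:,::-1],(800,600)));cv2.imwrite("pics/t0.png",cv2.resize(b[:,:,::-1],(800,600)))
for cam in("top","scene"):
    print(cam,ray(cam,(256,192)))
Z=dict(tin=0,lid_knob=.0715,biscuit_a_mid=.004,cup_a_mid=.03,lemon=0,cutting_board=.057,pepper_mill=0,salt_shaker=0)
for cam in("top","scene"):
  for n,z in Z.items():
    for d in mark_of(cam,n): print(cam,n,np.round(d["location"],1),round(d["conf"],2),at(cam,d["location"],z))
E
```

```text
{'t': 0.0, 'q': array([-1.01590288e+00,  3.59374683e-01,  1.10804994e-02, -3.37738786e-04,
       -1.22412676e+00, -2.88119623e-01]), 'qd': array([-6.01812656e-04,  1.37618739e-03,  1.80662923e-04, -9.88003634e-05,
       -3.49604808e-04,  1.76270369e-03]), 'joint_efforts': array([-1.43106317e-03, -5.82722855e+01,  2.93056816e+01,  6.99755833e+00,
        6.80639219e-03, -8.02030740e-05]), 'eef_pos': array([ 0.17779106, -0.65063888,  0.21394227]), 'ee_rot': array([ 3.13994478e+00, -1.57264653e-04, -2.87493371e+00]), 'force': array([-0.28857836,  0.11055055,  0.35731623]), 'moment': array([-0.01885829,  0.00609285,  0.00918576]), 'gripper_force': 0.0, 'width': 0.0879813782396241} 0.019
top (array([0.43991061, 0.17591293, 1.70587305]), array([ 0.06595103, -0.00873352, -0.99778651]))
scene (array([-0.21828602,  0.60681736,  0.82850429]), array([ 0.66982444, -0.37952054, -0.63836761]))
top lid_knob [274.2 199.7] 0.76 [0.5234 0.1008 0.0715]
top biscuit_a_mid [255.6 237.4] 0.79 [0.396  0.1599 0.004 ]
top cup_a_mid [228.5 210.7] 0.78 [0.4855 0.2536 0.03  ]
top cup_a_mid [209.7 187.1] 0.73 [
[... 416 characters left out ...]
.004 ]
scene cup_a_mid [204.3 225. ] 0.8 [0.566  0.3283 0.03  ]
scene cup_a_mid [143.3 270.3] 0.75 [0.4941 0.525  0.03  ]
scene cup_a_mid [241.6 232.6] 0.71 [0.4882 0.2521 0.03  ]
scene cup_a_mid [291.  245.6] 0.46 [0.381  0.1615 0.03  ]
scene lemon [165.6 228.7] 0.96 [0.6366 0.42   0.    ]
scene lemon [192.5 277.5] 0.55 [0.4364 0.4212 0.    ]
scene lemon [290.2 245.5] 0.22 [0.4049 0.1465 0.    ]
scene lemon [260.5 173. ] 0.19 [0.7306 0.0516 0.    ]
scene cutting_board [339.2 159.2] 0.84 [ 0.6021 -0.1721  0.057 ]
scene pepper_mill [262.5 174.7] 0.69 [ 0.7191  0.0505 -0.    ]
scene salt_shaker [246.8 188. ] 0.78 [0.6832 0.13   0.    ]
scene salt_shaker [285.  196.1] 0.7 [0.5883 0.0452 0.    ]
```

View pics/t0.png

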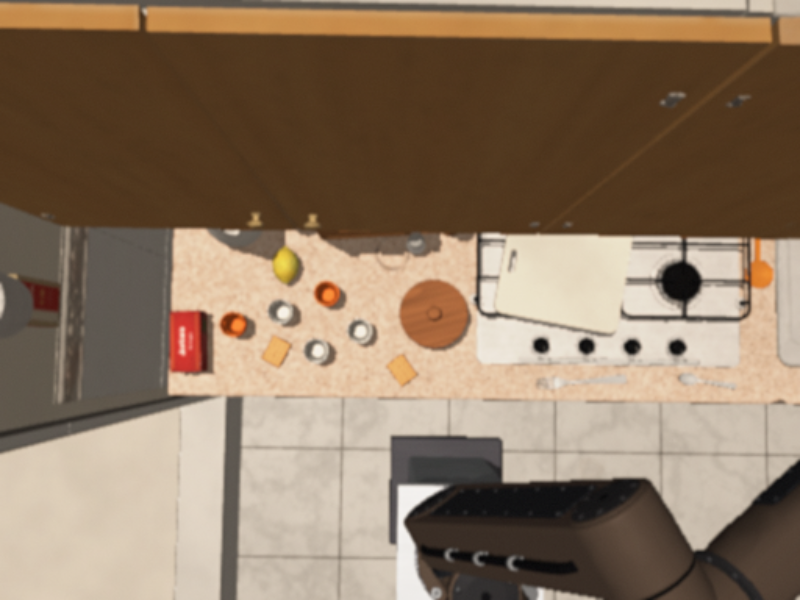

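View pics/s0.png

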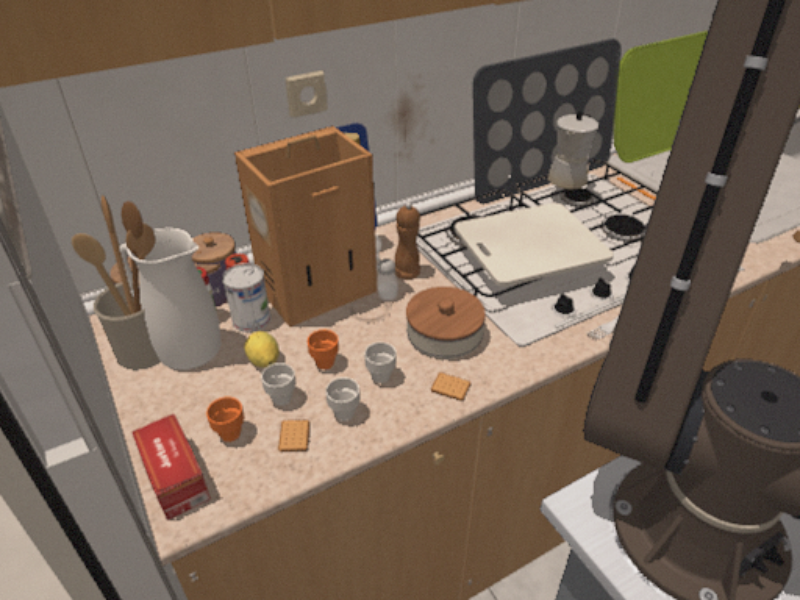

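Top view (800 px): lid knob (434,314), white cups (284,313), (318,351), (361,332), orange decoys (328,295), (235,325), and biscuits (402,370), (276,351), so only two are present. I'll segment for accurate positions.

```bash
cat > seg.py <<'E'
from h import *
def blobs(cam,kind,img=None,amin=25):
    im=grab_frame(cam) if img is None else img
    hsv=cv2.cvtColor(im,cv2.COLOR_RGB2HSV);H,S,V=[hsv[:,:,i].astype(int) for i in range(3)]
    m={'lid':(H<13)&(S>110)&(V>60)&(V<190),'bis':(H>=11)&(H<20)&(S>130)&(V>170),'cup':(S<35)&(V>90)}[kind].astype(np.uint8)
    n,l,st,c=cv2.connectedComponentsWithStats(m)
    return [(st[i],c[i],l==i) for i in range(1,n) if st[i][4]>=amin and st[i][4]<1800]
E
python3 - <<'E'
from seg import *
for cam in("top","scene"):
  im=grab_frame(cam); hsv=cv2.cvtColor(im,cv2.COLOR_RGB2HSV)
  pts={'top':[(265,195),(257,237),(177,225),(181,200),(203,225),(231,213),(217,200)],'scene':[(275,203),(289,247),(188,279),(220,262)]}[cam]
  print(cam,[tuple(hsv[y,x]) for x,y in pts])
  for k,z in(('lid',.058),('bis',.008),('cup',.06)):
    for st,c,m in blobs(cam,k,im):
      w=at(cam,c,z)
      if .3<w[0]<.8 and -.1<w[1]<.7:
        P=np.array([at(cam,(x,y),z)[:2] for y,x in np.argwhere(m)],np.float32)
        r=cv2.minAreaRect(P); print(cam,k,st,w[:2],np.round(r[0],4),np.round(r[1],3),round(r[2],1))
  # zoomed
im=grab_frame("top")[:,:,::-1][140:256,140:310];cv2.imwrite("pics/t1.png",cv2.resize(im,None,fx=4.7,fy=4.7,interpolation=2))
E
```

```text
top [(np.uint8(11), np.uint8(166), np.uint8(169)), (np.uint8(17), np.uint8(144), np.uint8(233)), (np.uint8(17), np.uint8(141), np.uint8(234)), (np.uint8(19), np.uint8(17), np.uint8(246)), (np.uint8(19), np.uint8(17), np.uint8(246)), (np.uint8(17), np.uint8(17), np.uint8(246)), (np.uint8(15), np.uint8(72), np.uint8(229))]
top lid [ 256  179   44   44 1501] [0.5213 0.0896] [0.5216 0.0897] [0.145 0.143] 57.0
top lid [202 181  12  13  76] [0.5667 0.3295] [0.5653 0.3283] [0.032 0.044] 62.3
top lid [108 199   4  37  43] [0.4647 0.6517] [0.4575 0.6521] [0.01 0.12] 87.2
top lid [110 199  23  40 239] [0.4421 0.5868] [0.4531 0.608 ] [0.13  0.073] 0.9
top lid [141 200  12  14 101] [0.494  0.5278] [0.4945 0.527 ] [0.034 0.046] 80.5
top lid [151 202   8  14  33] [0.4866 0.4957] [0.4864 0.4963] [0.015 0.046] 74.6
top bis [258 183  12   9  48] [0.5706 0.1334] [0.5673 0.1346] [0.017 0.044] 45.8
top bis [256 182  41  26 367] [0.5436 0.0847] [0.5474 0.0949] [0.058 0.144] 15.4
top bis [206 185   8   8  52] [0.5614 0.3199] [0.5615 0.3215] [0.024 0.024] 1.1
top bis [148 200   8  12  61] [0.4956 0.5173] [0.4996 0.5192] [0.038 0.024] 1.7
top bis [281 200  17   7  39] [0.5167 0.041 ] [0.5164 0.0468] [0.011 0.058] 13.1
top bis [265 207  32  14 147] [0.4763 0.0748] [0.4772 0.0733] [0.024 0.112] 16.6
top bis [168 216  18  18 193] [0.4358 0.4313] [0.4365 0.4314] [0.041 0.055] 64.6Traceback (most recent call last):
  File "<stdin>", line 10, in <module>
  File "h.py", line 7, in at
    o,d=ray(cam,px);return (o+d*(z-o[2])/d[2]).round(4)
        ~~~^^^^^^^^
  File "h.py", line 4, in ray
    c=calibration(cam);E=np.array(c["extrinsics"]);R,t=E[:3,:3],E[:3,3]
ValueError: time passes only in moves, steps and waits
```

```bash
sed -i 's/^def ray/_c={}\ndef calib(n):\n    if n not in _c: _c[n]=calibration(n)\n    return _c[n]\ndef ray/; s/c=calibration(cam)/c=calib(cam)/' h.py
cat > rep.py <<'E'
from seg import *
import sys
for cam in("top","scene"):
  im=grab_frame(cam)
  for k,z,lo,hi in(('lid',.058,800,1800),('bis',.008,100,700),('cup',.06,60,400)):
    for st,c,m in blobs(cam,k,im,lo):
      w=at(cam,c,z)
      if .3<w[0]<.8 and -.3<w[1]<.7 and st[4]<hi:
        P=np.array([at(cam,(x,y),z)[:2] for y,x in np.argwhere(m)],np.float32)
        r=cv2.minAreaRect(P); print(cam,k,st,w[:2],np.round(r[0],4),np.round(r[1],3),round(r[2],1))
im=grab_frame("top")[:,:,::-1][140:256,140:310];cv2.imwrite("pics/t1.png",cv2.resize(im,None,fx=4.7,fy=4.7,interpolation=2))
E
python3 rep.py
```

```text
top lid [ 256  179   44   44 1498] [0.5212 0.0896] [0.5212 0.09  ] [0.145 0.142] 57.2
top bis [256 182  41  26 364] [0.5432 0.0848] [0.5474 0.0949] [0.058 0.144] 15.4
top bis [269 207  27  14 140] [0.4766 0.0722] [0.4782 0.0688] [0.023 0.097] 18.2
top bis [168 216  18  18 193] [0.4358 0.4313] [0.4365 0.4314] [0.041 0.055] 64.6
top bis [248 228  18  19 188] [0.3994 0.1561] [0.3994 0.1561] [0.055 0.04 ] 36.0
top cup [307 155  15  22 239] [ 0.642  -0.0338] [ 0.6431 -0.0327] [0.043 0.073] 81.3
top cup [307 179  11  21 182] [ 0.5632 -0.0263] [ 0.562  -0.0259] [0.067 0.034] 0.4
top cup [375 241  25   4  77] [ 0.3866 -0.2843] [ 0.3875 -0.2775] [0.01 0.08] 1.0
top cup [289 257   8  17  62] [0.314  0.0419] [0.3084 0.0367] [0.053 0.023] 0.7
top cup [357 258  22  18 147] [ 0.3103 -0.2079] [ 0.3073 -0.2125] [0.056 0.07 ] 0.4
scene lid [ 260  184   50   34 1316] [0.5175 0.0953] [0.5187 0.094 ] [0.143 0.146] 60.1
scene lid [  85  265   48   67 1550] [0.4327 0.6187] [0.4372 0.6181] [0.176 0.067] 3.4
scene bis [276 239  24  16 231] [0.3996 0.1582] [0.4001 0.1581] [0.055 0.041] 36.0
scene bis [178 269  19  19 297] [0.4356 0.4343] [0.4363 0.4342] [0.042 0.056] 63.1
scene cup [300 128  27  11 110] [ 0.7692 -0.1924] [ 0.7695 -0.1938] [0.028 0.117] 2.3
scene cup [268 137  31  14 114] [ 0.7693 -0.0492] [ 0.7686 -0.0633] [0.025 0.131] 1.1
scene cup [241 164  13  28 250] [0.6564 0.1425] [0.6654 0.1374] [0.034 0.138] 63.7
scene cup [383 203  13  11  60] [ 0.338  -0.1392] [ 0.3365 -0.1449] [0.021 0.052] 2.5
scene cup [234 220  19  25 241] [0.4664 0.2593] [0.4632 0.2607] [0.048 0.089] 60.9
scene cup [168 232  20  27 279] [0.5044 0.4261] [0.5044 0.427 ] [0.048 0.093] 69.8
scene cup [209 242  21  22 226] [0.4305 0.346 ] [0.4307 0.3466] [0.05  0.068] 70.3
```

View pics/t1.png

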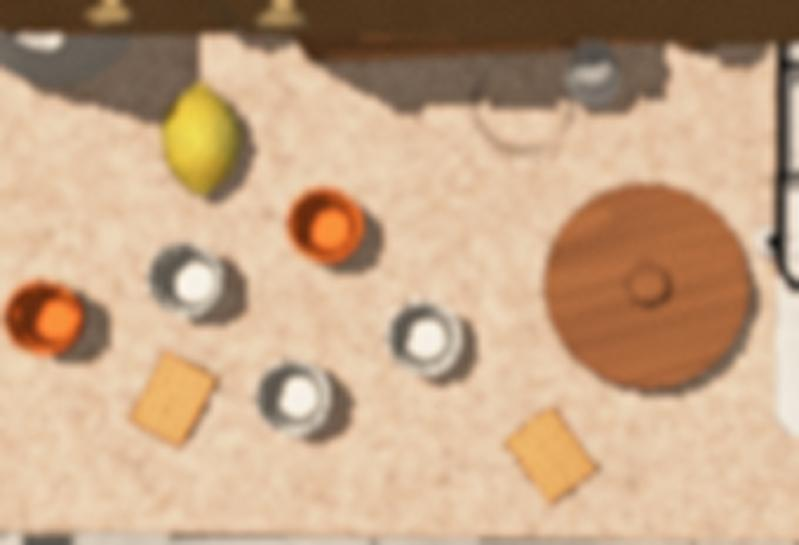

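Crop: knob at (649,285), white cup rims at (425,340), (294,400), (186,282), and biscuits at (552,455), (173,398). Next I'll convert these to positions.

```bash
python3 - <<'E'
from h import *
f=lambda x,y:(x/4.7+140-.4,y/4.7+140-.4)
print('knob',at('top',f(649,285),.076))
for p in((425,340),(294,400),(186,282)): print('cup top',at('top',f(*p),.06))
grab_frame("scene")
for c in((241.6,232.6),(143,270),(204,225)):pass
for d in mark_of('scene','cup_a_mid'): print(np.round(d['location'],1),d['conf'],at('scene',d['location'],.03))
for c in((243.5,232.5),(178,246),(219.5,256)): print(at('scene',c,.03))
print(at('scene',(446*.64-.4,306*.64-.4),.076))
for p in((500,315),(612,333),(632,236)): print('board',at('top',(p[0]*.64,p[1]*.64),.069))
E
```

```text
knob [0.5215 0.0894 0.076 ]
cup top [0.4806 0.247  0.06  ]
cup top [0.4367 0.3388 0.06  ]
cup top [0.519  0.4173 0.06  ]
[207.1 223.6] 0.82 [0.5672 0.3192 0.03  ]
[238.7 230.5] 0.72 [0.4993 0.2552 0.03  ]
[142.1 269.3] 0.63 [0.4987 0.5266 0.03  ]
[282.8 210.9] 0.22 [0.5064 0.1071 0.03  ]
[0.4859 0.2474 0.03  ]
[0.528  0.4206 0.03  ]
[0.4423 0.3409 0.03  ]
[0.5167 0.0951 0.076 ]
board [ 0.5197 -0.0518  0.069 ]
board [ 0.4853 -0.2908  0.069 ]
board [ 0.6942 -0.3343  0.069 ]
```

```bash
python3 -m handwheel '[{"delta_pos":[0.4,1,0],"dr":[0,0,0]},{"delta_pos":[0.4,1,0],"dr":[0,0,0]},{"delta_pos":[0.4,1,0],"dr":[0,0,0]},{"delta_pos":[0.4,1,0],"dr":[0,0,0]},{"delta_pos":[0.4,1,0],"dr":[0,0,0]},{"delta_pos":[0.4,1,0],"dr":[0,0,0]},{"delta_pos":[0.4,1,0],"dr":[0,0,0]},{"delta_pos":[0.4,1,0],"dr":[0,0,0]},{"delta_pos":[0.4,1,0],"dr":[0,0,0]},{"delta_pos":[0.4,1,0],"dr":[0,0,0]}]' -1 20
```

```text
t: 2.2
eef_pos: [0.2983, -0.35, 0.2151]
ee_rot: [-3.141, 0.0, -2.875]
force: [0.6, 0.1, -0.2]
width: 0.0874
gripper_force: 0.0
```

```bash
python3 -m handwheel '[{"delta_pos":[0.49,0.98,0],"dr":[0,0,0]},{"delta_pos":[0.49,0.98,0],"dr":[0,0,0]},{"delta_pos":[0.49,0.98,0],"dr":[0,0,0]},{"delta_pos":[0.49,0.98,0],"dr":[0,0,0]},{"delta_pos":[0.49,0.98,0],"dr":[0,0,0]},{"delta_pos":[0.49,0.98,0],"dr":[0,0,0]},{"delta_pos":[0.49,0.98,0],"dr":[0,0,0]},{"delta_pos":[0.49,0.98,0],"dr":[0,0,0]},{"delta_pos":[0.49,0.98,0],"dr":[0,0,0]},{"delta_pos":[0.49,0.98,0],"dr":[0,0,0]}]'; python3 -m handwheel '[{"delta_pos":[0.49,0.98,-0.5],"dr":[0,0,0]},{"delta_pos":[0.49,0.98,-0.5],"dr":[0,0,0]},{"delta_pos":[0.49,0.98,-0.5],"dr":[0,0,0]},{"delta_pos":[0.49,0.98,-0.5],"dr":[0,0,0]},{"delta_pos":[0.49,0.93,-0.5],"dr":[0,0,0]},{"delta_pos":[0,0,-0.4],"dr":[0,0,0]},{"delta_pos":[0,0,-0.4],"dr":[0,0,0]},{"delta_pos":[0,0,0],"dr":[0,0,0]}]'
python3 -c "
from h import *
save('scene','s1.png',(180,100,380,250),4)"
```

```text
t: 3.2
eef_pos: [0.4454, -0.0557, 0.2152]
ee_rot: [-3.142, 0.001, -2.874]
force: [0.1, -1.3, -0.2]
width: 0.0876
gripper_force: 0.0
t: 4.0
eef_pos: [0.517, 0.0875, 0.1142]
ee_rot: [-3.141, -0.003, -2.875]
force: [0.8, -0.6, -0.8]
width: 0.0877
gripper_force: 0.0
```

View pics/s1.png

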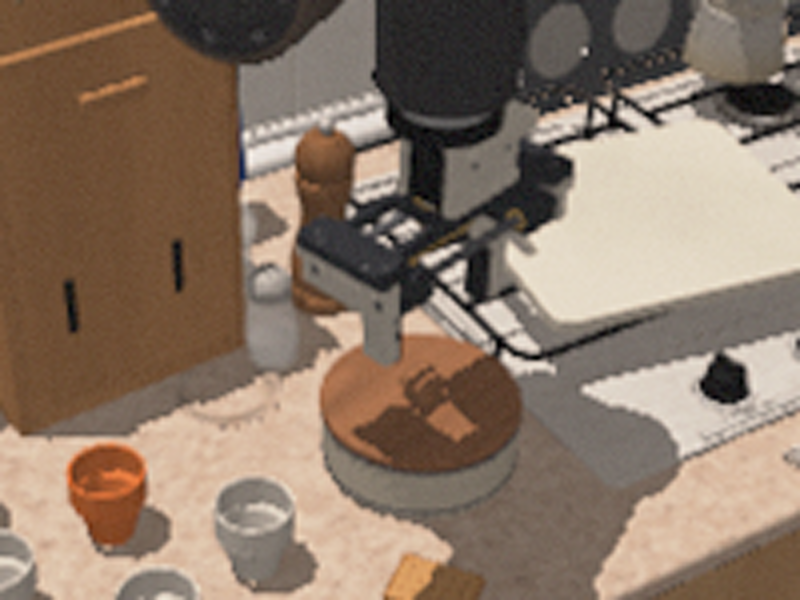

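Fingers straddle the knob (crop px (430,385)), so I'll lower and grip.

```bash
python3 -m handwheel '[{"delta_pos":[0.05,0.03,-0.55],"dr":[0,0,0]},{"delta_pos":[0,0,-0.5],"dr":[0,0,0]},{"delta_pos":[0,0,-0.05],"dr":[0,0,0]}]'; python3 -m handwheel '[{"delta_pos":[0,0,0],"dr":[0,0,0]},{"delta_pos":[0,0,0],"dr":[0,0,0]},{"delta_pos":[0,0,0],"dr":[0,0,0]},{"delta_pos":[0,0,0],"dr":[0,0,0]},{"delta_pos":[0,0,0],"dr":[0,0,0]},{"delta_pos":[0,0,0],"dr":[0,0,0]},{"delta_pos":[0,0,0],"dr":[0,0,0]},{"delta_pos":[0,0,0],"dr":[0,0,0]}]' 1 30; python3 -m handwheel '[{"delta_pos":[0,0,0],"dr":[0,0,0]},{"delta_pos":[0,0,0.2],"dr":[0,0,0]},{"delta_pos":[0,0,0.3],"dr":[0,0,0]},{"delta_pos":[0,0,0.5],"dr":[0,0,0]},{"delta_pos":[0,0,0.5],"dr":[0,0,0]},{"delta_pos":[0,0,0.5],"dr":[0,0,0]},{"delta_pos":[0,0,0.5],"dr":[0,0,0]}]'
```

```text
t: 4.35
eef_pos: [0.5191, 0.0883, 0.0823]
ee_rot: [-3.141, -0.001, -2.876]
force: [-0.8, 0.2, 0.8]
width: 0.0876
gripper_force: 0.0
t: 5.15
eef_pos: [0.5199, 0.0893, 0.0828]
ee_rot: [-3.142, -0.0, -2.875]
force: [-0.4, -0.2, 0.4]
width: 0.0293
gripper_force: 0.0
t: 5.85
eef_pos: [0.5201, 0.0893, 0.1594]
ee_rot: [3.141, 0.001, -2.875]
force: [-0.1, -0.8, -0.4]
width: 0.0001
gripper_force: 0.0
```

```bash
python3 -m handwheel '[{"delta_pos":[0,0,0],"dr":[0,0,0]},{"delta_pos":[0,0,0],"dr":[0,0,0]},{"delta_pos":[0,0,0],"dr":[0,0,0]},{"delta_pos":[0,0,0],"dr":[0,0,0]},{"delta_pos":[0,0,0],"dr":[0,0,0]},{"delta_pos":[0,0,0],"dr":[0,0,0]},{"delta_pos":[0,0,0],"dr":[0,0,0]},{"delta_pos":[0,0,0],"dr":[0,0,0]}]' -0.1 30
python3 -c "
from h import *
save('scene','s2.png',(180,100,380,250),4)"
```

```text
t: 6.65
eef_pos: [0.5199, 0.0893, 0.1578]
ee_rot: [-3.142, -0.0, -2.875]
force: [-0.4, -0.0, 0.2]
width: 0.0477
gripper_force: 0.0
```

View pics/s2.png

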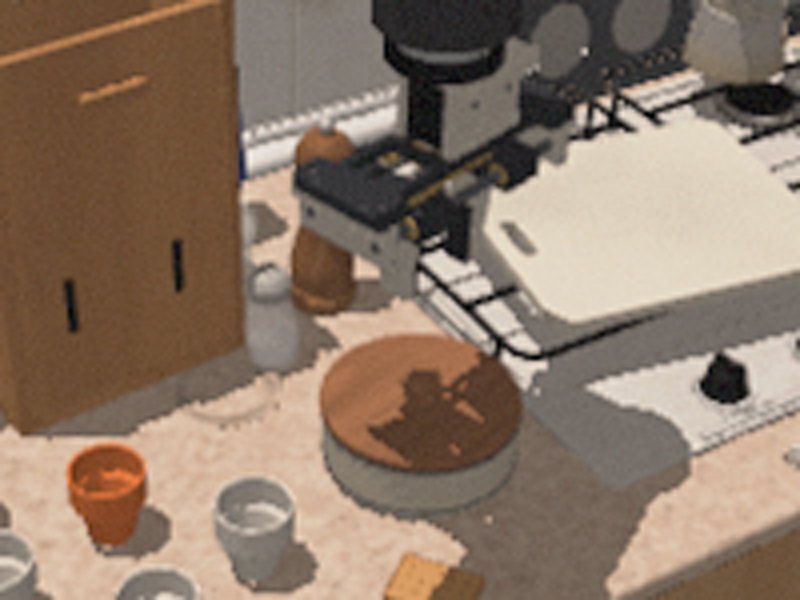

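Lid is still home at (420,400), so it simply slipped. I'll go lower and wait for grip force.

```bash
python3 -m handwheel '[{"delta_pos":[0.02,0.02,-0.7],"dr":[0,0,0]},{"delta_pos":[0.02,0.02,-0.7],"dr":[0,0,0]},{"delta_pos":[0,0,-0.7],"dr":[0,0,0]},{"delta_pos":[0,0,-0.4],"dr":[0,0,0]},{"delta_pos":[0,0,-0.12],"dr":[0,0,0]},{"delta_pos":[0,0,0],"dr":[0,0,0]}]'; python3 -m handwheel '[{"delta_pos":[0,0,0],"dr":[0,0,0]},{"delta_pos":[0,0,0],"dr":[0,0,0]},{"delta_pos":[0,0,0],"dr":[0,0,0]},{"delta_pos":[0,0,0],"dr":[0,0,0]},{"delta_pos":[0,0,0],"dr":[0,0,0]},{"delta_pos":[0,0,0],"dr":[0,0,0]},{"delta_pos":[0,0,0],"dr":[0,0,0]}]' 1 40
```

```text
t: 7.3
eef_pos: [0.5212, 0.0905, 0.0792]
ee_rot: [-3.141, -0.001, -2.875]
force: [-0.5, 0.4, -0.2]
width: 0.0484
gripper_force: 0.0
t: 8.0
eef_pos: [0.5211, 0.0905, 0.0793]
ee_rot: [3.142, 0.0, -2.875]
force: [-0.0, 0.1, -0.4]
width: 0.0017
gripper_force: 0.0
```

```bash
python3 - <<'E'
from h import *
s=get_state();p=s['eef_pos'];print(p)
for cam in('scene','top'): print(cam,proj(cam,p),proj(cam,p-[0,0,.019]),proj(cam,[.5205,.0905,.0715]))
a=grab_frame('scene')[130:230,220:350][:,:,::-1];b=grab_frame('top')[140:240,220:350][:,:,::-1]
cv2.imwrite('pics/c3.png',cv2.resize(np.hstack([a,b]),None,fx=3.07,fy=3.07,interpolation=2))
E
```

```text
[0.52114917 0.09049715 0.07929526]
scene [285.6 193.2] [285.3 198.2] [285.6 195.4]
top [277.4 200.3] [277.1 200.6] [277.3 200.6]
```

View pics/c3.png

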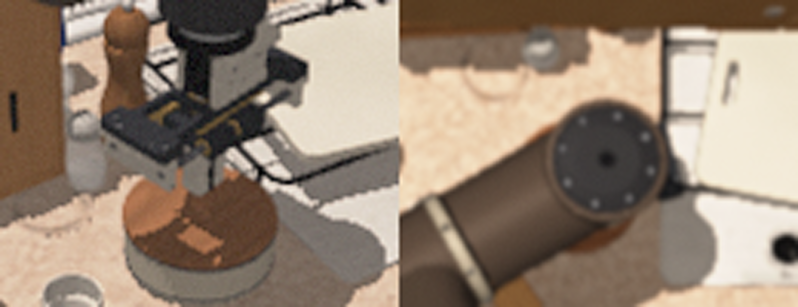

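The image puts the fingertips (crop (200,195)) near z≈0.078, just above the knob, rather than at 0.060. I'll open and feel downward in small steps.

```bash
Z='{"delta_pos":[0,0,0],"dr":[0,0,0]}'; python3 -m handwheel '[{"delta_pos":[0,0,0.1],"dr":[0,0,0]},{"delta_pos":[0,0,0],"dr":[0,0,0]},{"delta_pos":[0,0,0],"dr":[0,0,0]},{"delta_pos":[0,0,0],"dr":[0,0,0]},{"delta_pos":[0,0,0],"dr":[0,0,0]},{"delta_pos":[0,0,0],"dr":[0,0,0]},{"delta_pos":[0,0,0],"dr":[0,0,0]},{"delta_pos":[0,0,0],"dr":[0,0,0]}]' -0.15 40|grep -E 'eef|force|wid'
python3 -m handwheel '[{"delta_pos":[0,0,-0.1],"dr":[0,0,0]},{"delta_pos":[0,0,-0.1],"dr":[0,0,0]},{"delta_pos":[0,0,0],"dr":[0,0,0]},{"delta_pos":[0,0,0],"dr":[0,0,0]}]'|grep -E 'eef|force'
python3 -m handwheel '[{"delta_pos":[0,0,-0.1],"dr":[0,0,0]},{"delta_pos":[0,0,0],"dr":[0,0,0]},{"delta_pos":[0,0,0],"dr":[0,0,0]}]'|grep -E 'eef|force'
python3 -m handwheel '[{"delta_pos":[0,0,-0.1],"dr":[0,0,0]},{"delta_pos":[0,0,0],"dr":[0,0,0]},{"delta_pos":[0,0,0],"dr":[0,0,0]}]'|grep -E 'eef|force'
```

```text
eef_pos: [0.5211, 0.0905, 0.0823]
force: [0.2, 0.7, -0.1]
width: 0.0499
gripper_force: 0.0
eef_pos: [0.521, 0.0904, 0.0761]
force: [0.5, -0.6, -0.1]
gripper_force: 0.0
eef_pos: [0.5211, 0.0905, 0.0732]
force: [0.3, -0.6, 0.3]
gripper_force: 0.0
eef_pos: [0.5211, 0.0904, 0.0702]
force: [-0.3, 0.9, -1.0]
gripper_force: 0.0
```

```bash
for i in 1; do python3 -m handwheel '[{"delta_pos":[0,0,-0.1],"dr":[0,0,0]},{"delta_pos":[0,0,0],"dr":[0,0,0]},{"delta_pos":[0,0,0],"dr":[0,0,0]}]'|grep -E 'eef|force'; done
python3 -m handwheel '[{"delta_pos":[0,0,-0.07],"dr":[0,0,0]},{"delta_pos":[0,0,0],"dr":[0,0,0]},{"delta_pos":[0,0,0],"dr":[0,0,0]}]'|grep -E 'eef|force'
python3 -m handwheel '[{"delta_pos":[0,0,0],"dr":[0,0,0]},{"delta_pos":[0,0,0],"dr":[0,0,0]},{"delta_pos":[0,0,0],"dr":[0,0,0]},{"delta_pos":[0,0,0],"dr":[0,0,0]},{"delta_pos":[0,0,0],"dr":[0,0,0]},{"delta_pos":[0,0,0],"dr":[0,0,0]},{"delta_pos":[0,0,0],"dr":[0,0,0]},{"delta_pos":[0,0,0],"dr":[0,0,0]}]' 1 30
```

```text
eef_pos: [0.5211, 0.0905, 0.0672]
force: [-0.3, 0.3, 0.0]
gripper_force: 0.0
eef_pos: [0.5211, 0.0905, 0.0651]
force: [0.8, -0.5, -0.1]
gripper_force: 0.0
t: 11.3
eef_pos: [0.5226, 0.091, 0.0666]
ee_rot: [3.142, 0.003, -2.874]
force: [-0.9, 0.5, 7.3]
width: 0.0003
gripper_force: 4.2
```

```bash
python3 - <<'E'
from h import *
save('scene','c4.png',(235,140,335,215),8)
p=get_state()['eef_pos'];print(p,[(proj('scene',p+[0,0,dz])-[235,140])*8 for dz in(0,-.019,.047)])
E
```

```text
[0.52262221 0.09101021 0.06660209] [array([400. , 450.4]), array([397.6, 490.4]), array([405.6, 348.8])]
```

View pics/c4.png

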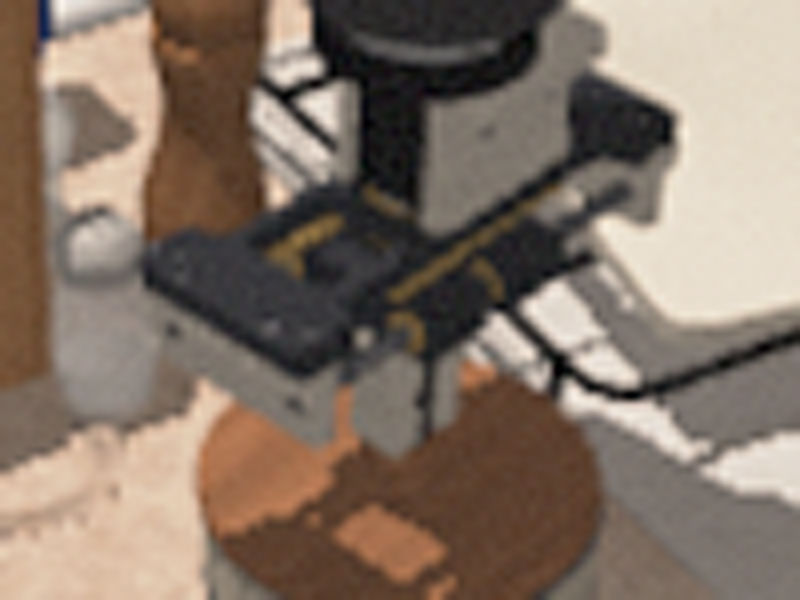

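```bash
python3 -c "
import station;print(station.tip_reach, [n for n in dir(station) if n[0]!='_'])"
python3 -m handwheel '[{"delta_pos":[0,0,0.6],"dr":[0,0,0]},{"delta_pos":[0,0,0],"dr":[0,0,0]},{"delta_pos":[0,0,0],"dr":[0,0,0]},{"delta_pos":[0,0,0],"dr":[0,0,0]},{"delta_pos":[0,0,0],"dr":[0,0,0]},{"delta_pos":[0,0,0],"dr":[0,0,0]},{"delta_pos":[0,0,0],"dr":[0,0,0]},{"delta_pos":[0,0,0],"dr":[0,0,0]}]' -0.3 30|grep -E 'eef|force|wid'
python3 -m handwheel '[{"delta_pos":[0,0,-0.3],"dr":[0,0,0]},{"delta_pos":[0,0,-0.3],"dr":[0,0,0]},{"delta_pos":[0,0,-0.1],"dr":[0,0,0]},{"delta_pos":[0,0,0],"dr":[0,0,0]},{"delta_pos":[0,0,0],"dr":[0,0,0]}]'|grep -E 'eef|force'
for i in 1 2; do python3 -m handwheel '[{"delta_pos":[0,0,-0.1],"dr":[0,0,0]},{"delta_pos":[0,0,0],"dr":[0,0,0]},{"delta_pos":[0,0,0],"dr":[0,0,0]}]'|grep -E 'eef|force:'; done
```

```text
0.019 ['Unreachable', 'calibration', 'find_in', 'get_state', 'grab_frame', 'job_done', 'mark_of', 'tip_reach']
eef_pos: [0.5211, 0.0905, 0.083]
force: [0.2, -0.1, 0.2]
width: 0.0554
gripper_force: 0.0
eef_pos: [0.5211, 0.0904, 0.062]
force: [0.0, -0.1, 0.3]
gripper_force: 0.0
eef_pos: [0.5212, 0.0905, 0.0592]
force: [0.6, 0.0, -0.4]
gripper_force: 0.0
eef_pos: [0.521, 0.0905, 0.0561]
force: [1.0, 0.2, -0.7]
gripper_force: 0.0
```

```bash
for i in 1 2; do python3 -m handwheel '[{"delta_pos":[0,0,-0.1],"dr":[0,0,0]},{"delta_pos":[0,0,0],"dr":[0,0,0]},{"delta_pos":[0,0,0],"dr":[0,0,0]}]'|grep -E 'eef|force:'; done
python3 -m handwheel '[{"delta_pos":[0,0,-0.05],"dr":[0,0,0]},{"delta_pos":[0,0,0],"dr":[0,0,0]}]'|grep -E 'eef|force:'
python3 -m handwheel '[{"delta_pos":[0,0,0],"dr":[0,0,0]},{"delta_pos":[0,0,0],"dr":[0,0,0]},{"delta_pos":[0,0,0],"dr":[0,0,0]},{"delta_pos":[0,0,0],"dr":[0,0,0]},{"delta_pos":[0,0,0],"dr":[0,0,0]},{"delta_pos":[0,0,0],"dr":[0,0,0]},{"delta_pos":[0,0,0],"dr":[0,0,0]},{"delta_pos":[0,0,0],"dr":[0,0,0]}]' 1 30
```

```text
eef_pos: [0.5211, 0.0904, 0.053]
force: [1.5, 0.0, -0.2]
gripper_force: 0.0
eef_pos: [0.521, 0.0904, 0.05]
force: [-0.3, -0.2, -0.4]
gripper_force: 0.0
eef_pos: [0.5211, 0.0905, 0.0485]
force: [-0.5, -0.4, 0.6]
gripper_force: 0.0
t: 14.85
eef_pos: [0.5212, 0.0905, 0.0487]
ee_rot: [3.142, 0.0, -2.875]
force: [-0.8, 0.3, 0.6]
width: 0.029
gripper_force: 30.0
```

Gripped (29 mm, 30 N). True fingertip height is about reading + 11 mm, so I'll use this empirical offset from here. Lift and carry to the board.

```bash
python3 -m handwheel '[{"delta_pos":[0,0,0.2],"dr":[0,0,0]},{"delta_pos":[0,0,0.4],"dr":[0,0,0]},{"delta_pos":[0,0,0.6],"dr":[0,0,0]},{"delta_pos":[0,0,0.5],"dr":[0,0,0]},{"delta_pos":[0,0,0.3],"dr":[0,0,0]},{"delta_pos":[0,0,0],"dr":[0,0,0]}]'; python3 -m handwheel '[{"delta_pos":[0.17,-0.5,0],"dr":[0,0,0]},{"delta_pos":[0.17,-0.9,0],"dr":[0,0,0]},{"delta_pos":[0.17,-1,0],"dr":[0,0,0]},{"delta_pos":[0.17,-1,0],"dr":[0,0,0]},{"delta_pos":[0.17,-1,0],"dr":[0,0,0]},{"delta_pos":[0.17,-1,0],"dr":[0,0,0]},{"delta_pos":[0.17,-1,0],"dr":[0,0,0]},{"delta_pos":[0.17,-1,0],"dr":[0,0,0]},{"delta_pos":[0.17,-0.95,0],"dr":[0,0,0]},{"delta_pos":[0.14,-0.7,0],"dr":[0,0,0]}]'
python3 -m handwheel '[{"delta_pos":[0,0,-0.2],"dr":[0,0,0]},{"delta_pos":[0,0,-0.4],"dr":[0,0,0]},{"delta_pos":[0,0,-0.2],"dr":[0,0,0]},{"delta_pos":[0,0,0],"dr":[0,0,0]},{"delta_pos":[0,0,0],"dr":[0,0,0]}]'
python3 -c "
from h import *
save('scene','s5.png')
print(proj('scene',[.571,-.181,.0965]))
im=cv2.imread('pics/s5.png')[90:240,200:400];cv2.imwrite('pics/s5c.png',cv2.resize(im,None,fx=4,fy=4,interpolation=2))"
```

```text
t: 15.45
eef_pos: [0.522, 0.0909, 0.1104]
ee_rot: [3.141, 0.003, -2.875]
force: [0.1, 0.2, -2.1]
width: 0.0291
gripper_force: 30.0
t: 16.45
eef_pos: [0.5705, -0.1824, 0.1076]
ee_rot: [3.141, -0.001, -2.876]
force: [-1.8, 1.2, -1.9]
width: 0.0293
gripper_force: 30.0
t: 16.95
eef_pos: [0.5712, -0.1803, 0.0843]
ee_rot: [3.142, -0.001, -2.874]
force: [0.0, 0.5, -1.2]
width: 0.0288
gripper_force: 30.0
[349.2 153.1]
```

View pics/s5c.png

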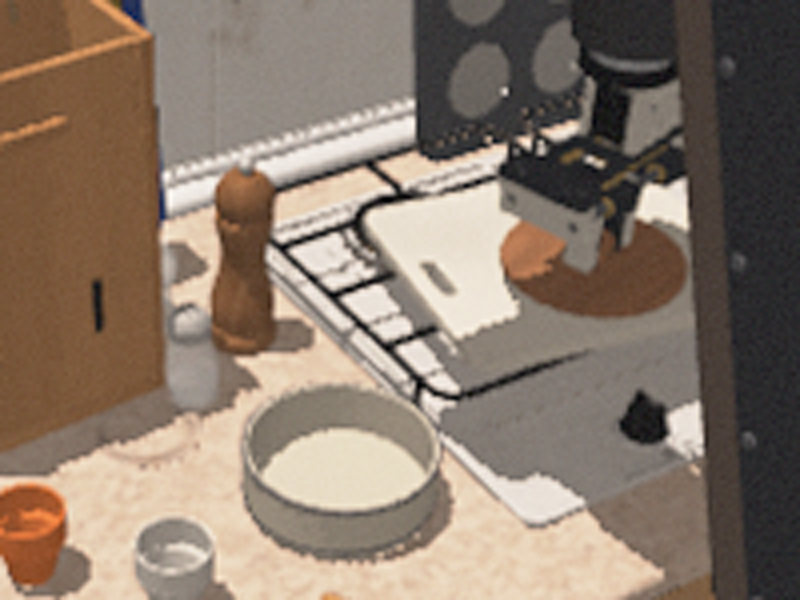

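Lid is held over the board's near half at (595,265); the tin is open and empty at (343,465). Lowering until contact.

```bash
python3 -m handwheel '[{"delta_pos":[0,0,-0.15],"dr":[0,0,0]},{"delta_pos":[0,0,-0.1],"dr":[0,0,0]},{"delta_pos":[0,0,0],"dr":[0,0,0]}]'|grep -E 'eef|force:'
for i in 1 2 3 4; do python3 -m handwheel '[{"delta_pos":[0,0,-0.05],"dr":[0,0,0]},{"delta_pos":[0,0,0],"dr":[0,0,0]}]'|grep -E 'eef|force:'; done
```

```text
eef_pos: [0.5709, -0.1808, 0.0767]
force: [-0.6, 0.2, -2.7]
gripper_force: 30.0
eef_pos: [0.5712, -0.181, 0.0755]
force: [-0.5, 0.0, -1.4]
gripper_force: 30.0
eef_pos: [0.5711, -0.181, 0.074]
force: [0.0, -0.4, -2.0]
gripper_force: 30.0
eef_pos: [0.5713, -0.1811, 0.0737]
force: [-3.5, 2.2, 6.8]
gripper_force: 30.0
eef_pos: [0.5714, -0.1811, 0.0736]
force: [-8.3, 4.1, 17.3]
gripper_force: 30.0
```

```bash
python3 -m handwheel '[{"delta_pos":[0,0,0.1],"dr":[0,0,0]},{"delta_pos":[0,0,0],"dr":[0,0,0]},{"delta_pos":[0,0,0],"dr":[0,0,0]},{"delta_pos":[0,0,0],"dr":[0,0,0]},{"delta_pos":[0,0,0],"dr":[0,0,0]},{"delta_pos":[0,0,0],"dr":[0,0,0]},{"delta_pos":[0,0,0.5],"dr":[0,0,0]},{"delta_pos":[0,0,0.7],"dr":[0,0,0]},{"delta_pos":[0,0,0.5],"dr":[0,0,0]}]' -0.4|grep -E 'eef|force|wid'; python3 -m handwheel '[{"delta_pos":[-0.475,0.94,0],"dr":[0,0,2.1]},{"delta_pos":[-0.475,0.94,0],"dr":[0,0,2.1]},{"delta_pos":[-0.475,0.94,0],"dr":[0,0,2.1]},{"delta_pos":[-0.475,0.94,0],"dr":[0,0,2.1]},{"delta_pos":[-0.475,0.94,0],"dr":[0,0,2.1]},{"delta_pos":[-0.475,0.94,0],"dr":[0,0,2.1]},{"delta_pos":[-0.475,0.94,0],"dr":[0,0,2.1]},{"delta_pos":[-0.475,0.94,0],"dr":[0,0,2.1]},{"delta_pos":[-0.475,0.94,0],"dr":[0,0,2.1]},{"delta_pos":[-0.475,0.94,0],"dr":[0,0,1.8]}]'|grep -E eef
python3 -m handwheel '[{"delta_pos":[-0.475,0.94,-0.3],"dr":[0,0,0]},{"delta_pos":[-0.475,0.94,-0.5],"dr":[0,0,0]},{"delta_pos":[0,0,-0.8],"dr":[0,0,0]},{"delta_pos":[0,0,-0.3],"dr":[0,0,0]},{"delta_pos":[0,0,0],"dr":[0,0,0]},{"delta_pos":[0,0,0],"dr":[0,0,0]}]'
python3 - <<'E'
from seg import *
im=grab_frame('scene');cv2.imwrite('pics/s6.png',cv2.resize(im[:,:,::-1][150:300,160:360],None,fx=4,fy=4,interpolation=2))
for st,c,m in blobs('scene','bis',im,60): print(st,at('scene',c,.008))
E
```

```text
eef_pos: [0.5693, -0.1807, 0.1244]
force: [0.7, -0.6, -0.0]
width: 0.0612
gripper_force: 0.0
eef_pos: [0.4281, 0.102, 0.1253]
t: 20.6
eef_pos: [0.4007, 0.1571, 0.0686]
ee_rot: [-3.141, -0.0, -2.514]
force: [0.2, 0.8, -0.0]
width: 0.0612
gripper_force: 0.0
[151  81  86  38 445] [1.3516 0.0545 0.008 ]
[422 130  15   6  63] [ 0.6228 -0.6298  0.008 ]
[341 145  29  25 237] [ 0.638  -0.2842  0.008 ]
[329 151  17  16  97] [ 0.6557 -0.2147  0.008 ]
[276 239  16  12 124] [0.4104 0.1657 0.008 ]
[178 269  19  19 302] [0.4348 0.4346 0.008 ]
```

View pics/s6.png

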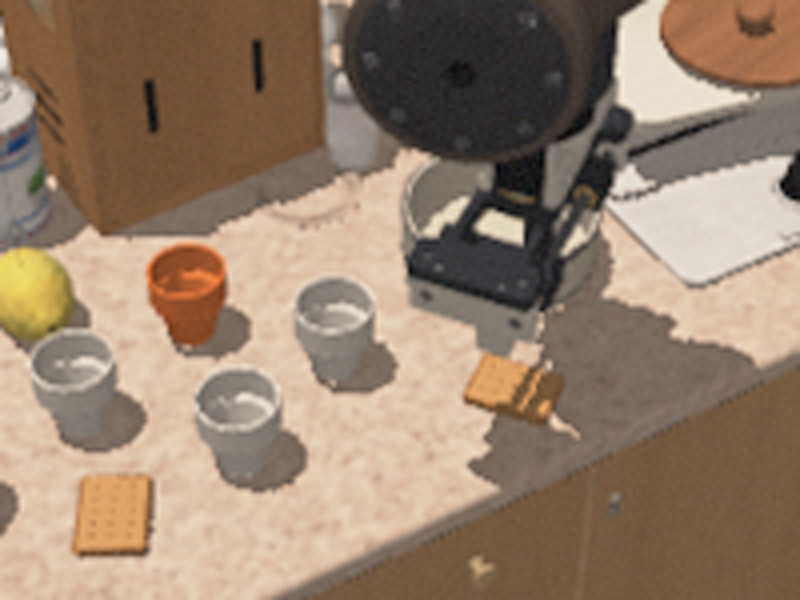

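Biscuit 1 is under the gripper, crop (513,387), and biscuit 2 is at (113,513). Descending and feeling for the worktop.

```bash
python3 -m handwheel '[{"delta_pos":[0,0,-0.8],"dr":[0,0,0]},{"delta_pos":[0,0,-0.8],"dr":[0,0,0]},{"delta_pos":[0,0,-0.5],"dr":[0,0,0]},{"delta_pos":[0,0,-0.25],"dr":[0,0,0]},{"delta_pos":[0,0,0],"dr":[0,0,0]}]'|grep -E 'eef|force:'
for i in 1 2; do python3 -m handwheel '[{"delta_pos":[0,0,-0.06],"dr":[0,0,0]},{"delta_pos":[0,0,0],"dr":[0,0,0]}]'|grep -E 'eef|force:'; done
```

```text
eef_pos: [0.4004, 0.157, -0.0025]
force: [-0.3, -0.4, 0.7]
gripper_force: 0.0
eef_pos: [0.4008, 0.1578, -0.0034]
force: [-0.6, 0.2, 0.2]
gripper_force: 0.0
eef_pos: [0.4004, 0.1576, -0.0057]
force: [0.2, 0.1, -0.3]
gripper_force: 0.0
```

```bash
python3 -m handwheel '[{"delta_pos":[0,0,-0.08],"dr":[0,0,0]},{"delta_pos":[0,0,0],"dr":[0,0,0]}]'|grep -E 'eef|force:'
python3 -m handwheel '[{"delta_pos":[0,0,0],"dr":[0,0,0]},{"delta_pos":[0,0,0],"dr":[0,0,0]},{"delta_pos":[0,0,0],"dr":[0,0,0]},{"delta_pos":[0,0,0],"dr":[0,0,0]},{"delta_pos":[0,0,0],"dr":[0,0,0]},{"delta_pos":[0,0,0],"dr":[0,0,0]}]' 1 12
```

```text
eef_pos: [0.4001, 0.1573, -0.0085]
force: [-0.4, -0.1, 0.5]
gripper_force: 0.0
t: 22.35
eef_pos: [0.4003, 0.1574, -0.0083]
ee_rot: [3.142, 0.0, -2.513]
force: [1.1, 0.7, -0.2]
width: 0.0414
gripper_force: 12.0
```

```bash
python3 -m handwheel '[{"delta_pos":[0,0,0.4],"dr":[0,0,0]},{"delta_pos":[0,0,0.8],"dr":[0,0,0]},{"delta_pos":[0,0,0.9],"dr":[0,0,0]},{"delta_pos":[0,0,0.7],"dr":[0,0,0]},{"delta_pos":[0.8,-0.44,0],"dr":[0,0,0]},{"delta_pos":[0.9,-0.5,0],"dr":[0,0,0]},{"delta_pos":[0.9,-0.5,0],"dr":[0,0,0]},{"delta_pos":[0.8,-0.44,0],"dr":[0,0,0]},{"delta_pos":[0.61,-0.32,0],"dr":[0,0,0]},{"delta_pos":[0,0,0],"dr":[0,0,0]}]'|grep -E 'eef|force|wid'
python3 -m handwheel '[{"delta_pos":[0,0,-0.5],"dr":[0,0,0]},{"delta_pos":[0,0,-0.8],"dr":[0,0,0]},{"delta_pos":[0,0,-0.7],"dr":[0,0,0]},{"delta_pos":[0,0,-0.4],"dr":[0,0,0]},{"delta_pos":[0,0,0],"dr":[0,0,0]},{"delta_pos":[0,0,0],"dr":[0,0,0]}]'|grep -E 'eef|force|wid'
```

```text
eef_pos: [0.5223, 0.0904, 0.0752]
force: [-1.1, 0.4, -0.4]
width: 0.0419
gripper_force: 12.0
eef_pos: [0.5207, 0.0916, 0.0041]
force: [0.0, 0.6, 0.8]
width: 0.0417
gripper_force: 12.0
```

```bash
python3 -m handwheel '[{"delta_pos":[0,0,-0.13],"dr":[0,0,0]},{"delta_pos":[0,0,0],"dr":[0,0,0]}]'|grep -E 'eef|force:'
python3 -m handwheel '[{"delta_pos":[0,0,0],"dr":[0,0,0]},{"delta_pos":[0,0,0],"dr":[0,0,0]},{"delta_pos":[0,0,0],"dr":[0,0,0]},{"delta_pos":[0,0,0.5],"dr":[0,0,0]},{"delta_pos":[0,0,0.9],"dr":[0,0,0]},{"delta_pos":[0,0,0.9],"dr":[0,0,0]},{"delta_pos":[0,0,0.8],"dr":[0,0,0]}]' -0.35|grep -E 'eef|force|wid'
python3 -m handwheel '[{"delta_pos":[-0.2,0.81,0],"dr":[0,0,8.43]},{"delta_pos":[-0.2,0.81,0],"dr":[0,0,8.43]},{"delta_pos":[-0.2,0.81,0],"dr":[0,0,8.43]},{"delta_pos":[-0.2,0.81,0],"dr":[0,0,8.43]},{"delta_pos":[-0.2,0.81,0],"dr":[0,0,8.43]},{"delta_pos":[-0.2,0.81,0],"dr":[0,0,8.43]},{"delta_pos":[-0.2,0.81,0],"dr":[0,0,8.43]},{"delta_pos":[-0.2,0.81,0],"dr":[0,0,8.43]},{"delta_pos":[-0.2,0.81,0],"dr":[0,0,8.43]},{"delta_pos":[-0.2,0.81,0],"dr":[0,0,8.43]}]' -0.4|grep -E 'eef|ee_rot'
python3 - <<'E'
from seg import *
im=grab_frame('scene');cv2.imwrite('pics/s7.png',cv2.resize(im[:,:,::-1][150:300,120:320],None,fx=4,fy=4,interpolation=2))
for st,c,m in blobs('scene','bis',im,60):
  if st[1]>180:
    P=np.array([at('scene',(x,y),.008)[:2] for y,x in np.argwhere(m)],np.float32);print(st,at('scene',c,.008),cv2.minAreaRect(P))
E
```

```text
eef_pos: [0.5208, 0.0916, 0.0002]
force: [-0.2, -0.6, -0.3]
gripper_force: 12.0
eef_pos: [0.5206, 0.0914, 0.0941]
force: [-0.0, 0.2, -0.9]
width: 0.059
gripper_force: 0.0
eef_pos: [0.4601, 0.3353, 0.0929]
ee_rot: [-3.142, 0.0, -1.036]
[273 205  23  11 165] [0.5253 0.0905 0.008 ] ((0.5240580439567566, 0.09052452445030212), (0.05679389089345932, 0.040956057608127594), 36.460269927978516)
[178 269  19  19 304] [0.4347 0.4346 0.008 ] ((0.4355859160423279, 0.43382054567337036), (0.04256647825241089, 0.056598786264657974), 62.612586975097656)
```

View pics/s7.png

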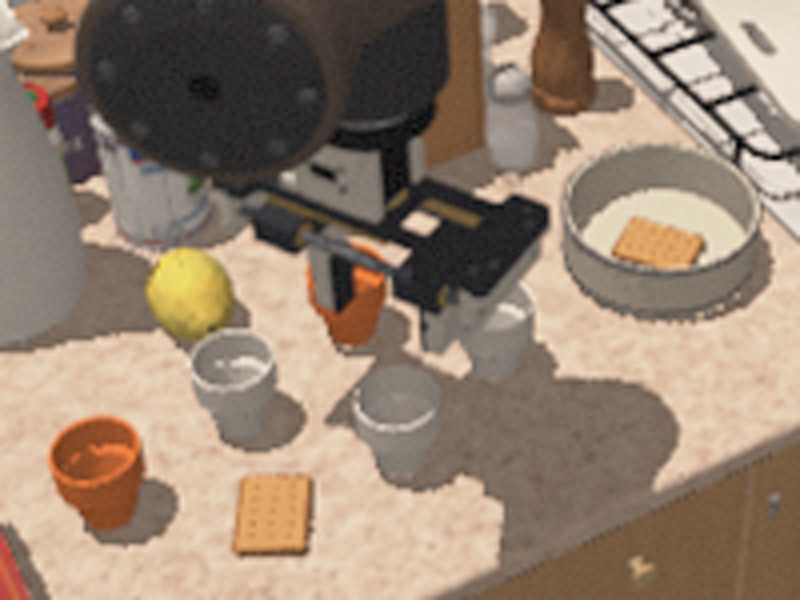

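Biscuit 1 lies in the tin at (660,243), and biscuit 2 is unmoved at (273,513). Going for biscuit 2.

```bash
python3 -m handwheel '[{"delta_pos":[-0.21,0.82,0],"dr":[0,0,8.1]},{"delta_pos":[-0.21,0.82,0],"dr":[0,0,8.1]},{"delta_pos":[-0.21,0.82,0],"dr":[0,0,8.1]},{"delta_pos":[-0.21,0.82,0],"dr":[0,0,8.1]},{"delta_pos":[0,0,-0.7],"dr":[0,0,0]},{"delta_pos":[0,0,-0.9],"dr":[0,0,0]},{"delta_pos":[0,0,-0.9],"dr":[0,0,0]},{"delta_pos":[0,0,-0.4],"dr":[0,0,0]},{"delta_pos":[0,0,0],"dr":[0,0,0]},{"delta_pos":[0,0,0],"dr":[0,0,0]}]'
python3 -m handwheel '[{"delta_pos":[0,0,-0.3],"dr":[0,0,0]},{"delta_pos":[0,0,-0.1],"dr":[0,0,0]},{"delta_pos":[0,0,0],"dr":[0,0,0]}]'|grep -E 'eef|force:'
```

```text
t: 26.9
eef_pos: [0.4358, 0.4332, 0.0065]
ee_rot: [-3.141, -0.0, -0.477]
force: [0.4, -0.2, 0.7]
width: 0.0612
gripper_force: 0.0
eef_pos: [0.4353, 0.4326, -0.0063]
force: [-0.2, 0.1, 0.2]
gripper_force: 0.0
```

```bash
python3 -m handwheel '[{"delta_pos":[0,0,-0.08],"dr":[0,0,0]},{"delta_pos":[0,0,0],"dr":[0,0,0]}]'|grep -E 'eef|force:'
python3 -m handwheel '[{"delta_pos":[0,0,0],"dr":[0,0,0]},{"delta_pos":[0,0,0],"dr":[0,0,0]},{"delta_pos":[0,0,0],"dr":[0,0,0]},{"delta_pos":[0,0,0],"dr":[0,0,0]},{"delta_pos":[0,0,0],"dr":[0,0,0]},{"delta_pos":[0,0,0],"dr":[0,0,0]}]' 1 12
```

```text
eef_pos: [0.4353, 0.4328, -0.0087]
force: [-1.1, -0.2, -0.2]
gripper_force: 0.0
t: 28.0
eef_pos: [0.4354, 0.4329, -0.0085]
ee_rot: [-3.141, -0.0, -0.477]
force: [0.1, -0.5, 1.0]
width: 0.0415
gripper_force: 12.0
```

```bash
python3 -m handwheel '[{"delta_pos":[0,0,0.4],"dr":[0,0,0]},{"delta_pos":[0,0,0.8],"dr":[0,0,0]},{"delta_pos":[0,0,0.9],"dr":[0,0,0]},{"delta_pos":[0,0,0.9],"dr":[0,0,0]},{"delta_pos":[0,0,0.3],"dr":[0,0,0]},{"delta_pos":[0.236,-0.95,0],"dr":[0,0,5.3]},{"delta_pos":[0.236,-0.95,0],"dr":[0,0,5.3]},{"delta_pos":[0.236,-0.95,0],"dr":[0,0,5.3]},{"delta_pos":[0.236,-0.95,0],"dr":[0,0,5.3]},{"delta_pos":[0.236,-0.95,0],"dr":[0,0,5.3]}]'|grep -E 'eef|wid'
python3 -m handwheel '[{"delta_pos":[0.236,-0.95,0],"dr":[0,0,5.3]},{"delta_pos":[0.236,-0.95,0],"dr":[0,0,5.3]},{"delta_pos":[0.236,-0.95,0],"dr":[0,0,5.3]},{"delta_pos":[0.236,-0.95,0],"dr":[0,0,5.3]},{"delta_pos":[0.236,-0.95,0],"dr":[0,0,5.3]},{"delta_pos":[0.236,-0.95,0],"dr":[0,0,5.3]},{"delta_pos":[0.236,-0.94,0],"dr":[0,0,5.3]},{"delta_pos":[0,0,-0.4],"dr":[0,0,0]},{"delta_pos":[0,0,-0.8],"dr":[0,0,0]},{"delta_pos":[0,0,0],"dr":[0,0,0]}]'|grep -E 'eef|wid'
python3 -m handwheel '[{"delta_pos":[0,0,-0.7],"dr":[0,0,0]},{"delta_pos":[0,0,-0.5],"dr":[0,0,0]},{"delta_pos":[0,0,-0.2],"dr":[0,0,0]},{"delta_pos":[0,0,0],"dr":[0,0,0]}]'|grep -E 'eef|wid|force:'
```

```text
eef_pos: [0.4707, 0.2891, 0.0907]
width: 0.0417
eef_pos: [0.5182, 0.0901, 0.0519]
width: 0.0416
eef_pos: [0.5199, 0.0913, 0.0122]
force: [-0.2, -0.4, 0.1]
width: 0.0418
gripper_force: 12.0
```

```bash
python3 -m handwheel '[{"delta_pos":[0,0,-0.18],"dr":[0,0,0]},{"delta_pos":[0,0,0],"dr":[0,0,0]}]'|grep -E 'eef|force:'
python3 -m handwheel '[{"delta_pos":[0,0,0],"dr":[0,0,0]},{"delta_pos":[0,0,0],"dr":[0,0,0]},{"delta_pos":[0,0,0],"dr":[0,0,0]},{"delta_pos":[0,0,0.5],"dr":[0,0,0]},{"delta_pos":[0,0,0.9],"dr":[0,0,0]},{"delta_pos":[0,0,0.9],"dr":[0,0,0]},{"delta_pos":[0,0,0.9],"dr":[0,0,0]},{"delta_pos":[0,0,0.6],"dr":[0,0,0]}]' -0.35|grep -E 'eef|force|wid'
python3 -m handwheel '[{"delta_pos":[0.17,-0.91,0],"dr":[0,0,-3.6]},{"delta_pos":[0.17,-0.91,0],"dr":[0,0,-3.6]},{"delta_pos":[0.17,-0.91,0],"dr":[0,0,-3.6]},{"delta_pos":[0.17,-0.91,0],"dr":[0,0,-3.6]},{"delta_pos":[0.17,-0.91,0],"dr":[0,0,-3.6]},{"delta_pos":[0.17,-0.91,0],"dr":[0,0,-3.6]},{"delta_pos":[0.17,-0.91,0],"dr":[0,0,-3.6]},{"delta_pos":[0.17,-0.91,0],"dr":[0,0,-3.6]},{"delta_pos":[0.17,-0.91,0],"dr":[0,0,-3.6]},{"delta_pos":[0.17,-0.91,0],"dr":[0,0,-3.6]}]'|grep eef
python3 -m handwheel '[{"delta_pos":[0,0,0],"dr":[0,0,0]},{"delta_pos":[0,0,0],"dr":[0,0,0]}]'|grep eef
python3 - <<'E'
from seg import *
im=grab_frame('scene');cv2.imwrite('pics/s8.png',cv2.resize(im[:,:,::-1][130:280,160:360],None,fx=4,fy=4,interpolation=2))
E
```

```text
eef_pos: [0.5204, 0.0913, 0.0072]
force: [-0.4, -0.5, -0.3]
gripper_force: 12.0
eef_pos: [0.5209, 0.0913, 0.1232]
force: [1.2, 0.2, 0.1]
width: 0.0594
gripper_force: 0.0
eef_pos: [0.571, -0.1828, 0.121]
eef_pos: [0.5705, -0.1826, 0.1208]
```

View pics/s8.png

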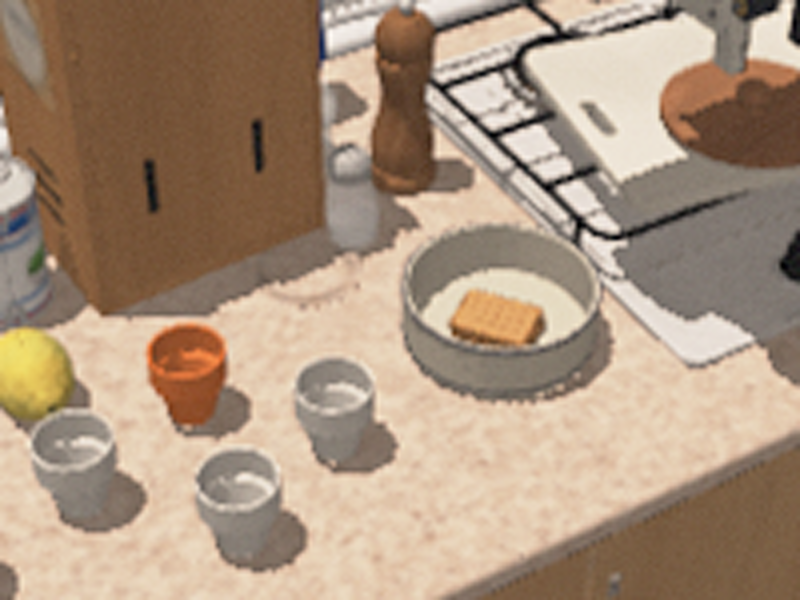

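Both biscuits are stacked in the tin at (496,318). Now grip the lid knob and measure the tin.

```bash
python3 -m handwheel '[{"delta_pos":[0.01,0.04,-0.6],"dr":[0,0,0]},{"delta_pos":[0,0,-0.6],"dr":[0,0,0]},{"delta_pos":[0,0,-0.36],"dr":[0,0,0]},{"delta_pos":[0,0,0],"dr":[0,0,0]},{"delta_pos":[0,0,0],"dr":[0,0,0]}]' -0.3|grep -E 'eef|force:'
python3 -m handwheel '[{"delta_pos":[0,0,0],"dr":[0,0,0]},{"delta_pos":[0,0,0],"dr":[0,0,0]},{"delta_pos":[0,0,0],"dr":[0,0,0]},{"delta_pos":[0,0,0],"dr":[0,0,0]},{"delta_pos":[0,0,0],"dr":[0,0,0]},{"delta_pos":[0,0,0],"dr":[0,0,0]},{"delta_pos":[0,0,0],"dr":[0,0,0]}]' 1 30
python3 - <<'E'
from h import *
print(at('scene',(285.3,202),.05))
im=grab_frame('top')[:,:,::-1];cv2.imwrite('pics/t8.png',cv2.resize(im[160:240,230:330],None,fx=8,fy=7.5,interpolation=2))
mk=mark_of('top','tin');print(mk,[at('top',d['location'],0) for d in mk])
E
```

```text
eef_pos: [0.572, -0.1803, 0.0744]
force: [0.4, -0.0, -1.0]
gripper_force: 0.0
t: 33.85
eef_pos: [0.5717, -0.1807, 0.0745]
ee_rot: [3.141, -0.0, 0.005]
force: [-0.5, 0.2, 3.5]
width: 0.029
gripper_force: 30.0
[0.5169 0.0927 0.05  ]
[{'location': [277.1, 201.9], 'conf': 0.95}] [array([0.5195, 0.0874, 0.    ])]
```

View pics/t8.png

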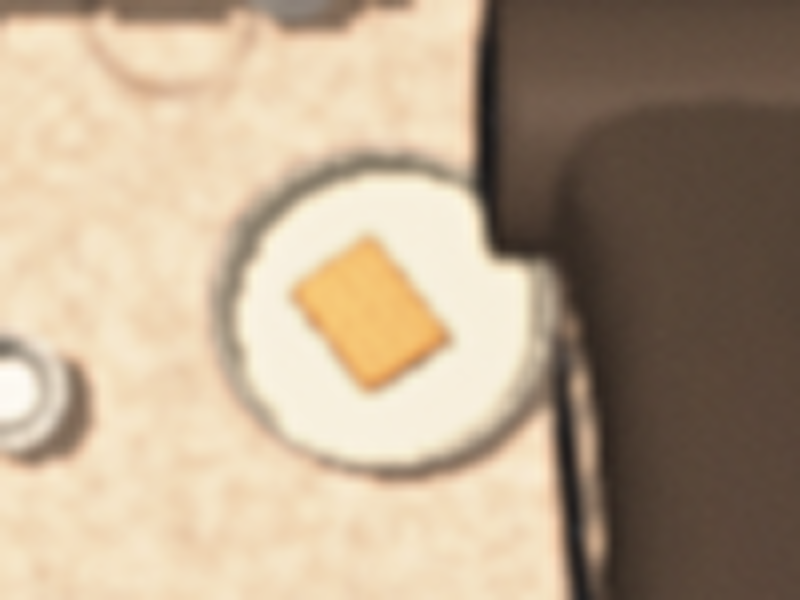

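```bash
python3 - <<'E'
from h import *
print('tin',at('top',(278.0,201.3),.05),at('top',(278.0,201.3),.03),'bis',at('top',(276.1,201.3),.022))
im=grab_frame('scene');a=im[:,:,::-1]
cv2.imwrite('pics/s9.png',cv2.resize(a[175:235,245:325],None,fx=10,fy=10,interpolation=2))
for n,p in dict(rimL=[.5205-.0,.0905+.072,.05]).items(): pass
# overlay predicted rims for candidate centres
big=cv2.imread('pics/s9.png')
for c,col in(((.520,.0905),(0,0,255)),((.520,.086),(255,0,0))):
  th=np.linspace(0,2*np.pi,80)
  P=np.array([(proj('scene',[c[0]+.072*np.cos(t),c[1]+.072*np.sin(t),.05])-[245,175]+.5)*10 for t in th],int)
  cv2.polylines(big,[P],True,col,1)
cv2.imwrite('pics/s9.png',big)
E
```

```text
tin [0.5193 0.087  0.05  ] [0.5202 0.0859 0.03  ] bis [0.5205 0.092  0.022 ]
```

View pics/s9.png

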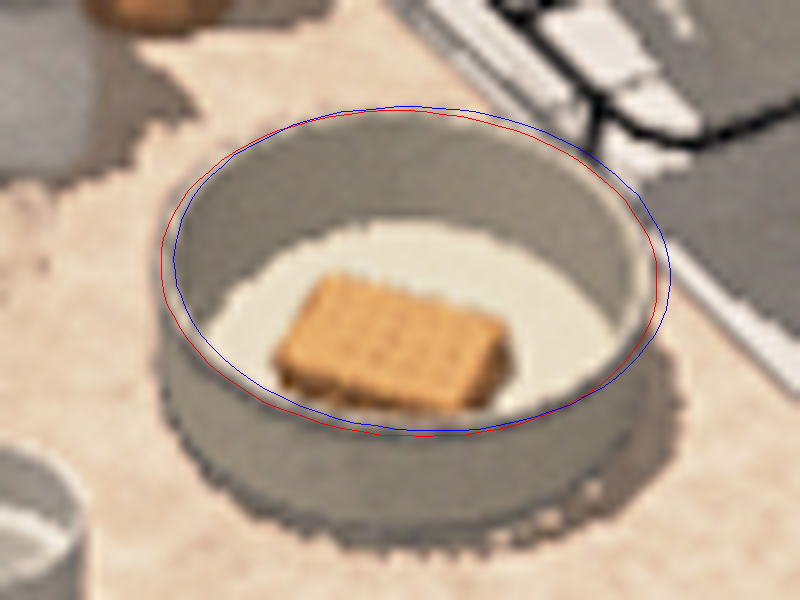

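Predicted rim for centre (0.520, 0.0905) matches the picture well, so I'll carry the lid there.

```bash
python3 -m handwheel '[{"delta_pos":[0,0,0.2],"dr":[0,0,0]},{"delta_pos":[0,0,0.4],"dr":[0,0,0]},{"delta_pos":[0,0,0.4],"dr":[0,0,0]},{"delta_pos":[0,0,0.1],"dr":[0,0,0]},{"delta_pos":[-0.1,0.5,0],"dr":[0,0,0]},{"delta_pos":[-0.17,0.9,0],"dr":[0,0,0]},{"delta_pos":[-0.2,1,0],"dr":[0,0,0]},{"delta_pos":[-0.2,1,0],"dr":[0,0,0]},{"delta_pos":[-0.2,1,0],"dr":[0,0,0]},{"delta_pos":[-0.2,1,0],"dr":[0,0,0]}]'|grep -E 'eef|wid'
python3 -m handwheel '[{"delta_pos":[-0.2,1,0],"dr":[0,0,0]},{"delta_pos":[-0.2,1,0],"dr":[0,0,0]},{"delta_pos":[-0.17,0.9,0],"dr":[0,0,0]},{"delta_pos":[-0.1,0.7,0],"dr":[0,0,0]},{"delta_pos":[0,0,0],"dr":[0,0,0]},{"delta_pos":[0,0,-0.6],"dr":[0,0,0]},{"delta_pos":[0,0,-0.6],"dr":[0,0,0]},{"delta_pos":[0,0,-0.2],"dr":[0,0,0]},{"delta_pos":[0,0,0],"dr":[0,0,0]},{"delta_pos":[0,0,0],"dr":[0,0,0]}]'
```

```text
eef_pos: [0.5396, -0.017, 0.1077]
width: 0.0289
t: 36.0
eef_pos: [0.52, 0.0894, 0.0658]
ee_rot: [-3.142, -0.001, 0.005]
force: [-0.2, -0.0, -2.1]
width: 0.0289
gripper_force: 30.0
```

```bash
python3 -m handwheel '[{"delta_pos":[0,0,-0.2],"dr":[0,0,0]},{"delta_pos":[0,0,-0.1],"dr":[0,0,0]},{"delta_pos":[0,0,0],"dr":[0,0,0]}]'|grep -E 'eef|force:'
for i in 1 2 3 ; do python3 -m handwheel '[{"delta_pos":[0,0,-0.07],"dr":[0,0,0]},{"delta_pos":[0,0,0],"dr":[0,0,0]}]'|grep -E 'eef|force:'; done
```

```text
eef_pos: [0.5192, 0.0891, 0.0559]
force: [-0.1, -1.3, -1.3]
gripper_force: 30.0
eef_pos: [0.5193, 0.0892, 0.0539]
force: [-0.2, -0.8, -1.1]
gripper_force: 30.0
eef_pos: [0.5193, 0.0893, 0.0518]
force: [0.5, -0.3, -1.8]
gripper_force: 30.0
eef_pos: [0.5193, 0.0892, 0.0496]
force: [0.1, -0.1, -1.7]
gripper_force: 30.0
```

```bash
for i in 1 2; do python3 -m handwheel '[{"delta_pos":[0,0,-0.03],"dr":[0,0,0]},{"delta_pos":[0,0,0],"dr":[0,0,0]}]'|grep -E 'eef|force:'; done
```

```text
eef_pos: [0.5194, 0.0893, 0.0494]
force: [-2.1, -0.6, 3.7]
gripper_force: 30.0
eef_pos: [0.5194, 0.0893, 0.0494]
force: [-6.8, -0.1, 13.3]
gripper_force: 30.0
```

Home contact is at the predicted height. Release, lift, and check the lid and cups with overlaid rim circles.

```bash
python3 -m handwheel '[{"delta_pos":[0,0,0.06],"dr":[0,0,0]},{"delta_pos":[0,0,0],"dr":[0,0,0]},{"delta_pos":[0,0,0],"dr":[0,0,0]},{"delta_pos":[0,0,0],"dr":[0,0,0]},{"delta_pos":[0,0,0],"dr":[0,0,0]},{"delta_pos":[0,0,0],"dr":[0,0,0]},{"delta_pos":[0,0,0.6],"dr":[0,0,0]},{"delta_pos":[0,0,0.9],"dr":[0,0,0]},{"delta_pos":[0,0,0.9],"dr":[0,0,0]},{"delta_pos":[0,0,0.5],"dr":[0,0,0]}]' -0.4|grep -E 'eef|force|wid'
cat > ov.py <<'E'
from h import *
import sys
def ring(big,cam,c,r,z,x0,y0,s,col):
  P=np.array([(proj(cam,[c[0]+r*np.cos(t),c[1]+r*np.sin(t),z])-[x0,y0]+.5)*s for t in np.linspace(0,2*np.pi,80)],int)
  cv2.polylines(big,[P],True,col,1)
E
python3 - <<'E'
from ov import *
a=grab_frame('scene')[:,:,::-1];x0,y0,s=155,165,5
big=cv2.resize(np.ascontiguousarray(a[y0:y0+110,x0:x0+160]),None,fx=s,fy=s,interpolation=2)
for c in((.483,.247),(.4395,.340),(.5235,.419)): ring(big,'scene',c,.0275,.06,x0,y0,s,(0,0,255))
ring(big,'scene',(.5195,.09),.074,.058,x0,y0,s,(0,0,255))
cv2.imwrite('pics/s10.png',big)
E
```

```text
eef_pos: [0.5202, 0.0896, 0.139]
force: [-0.2, 0.3, -0.0]
width: 0.0616
gripper_force: 0.0
```

View pics/s10.png

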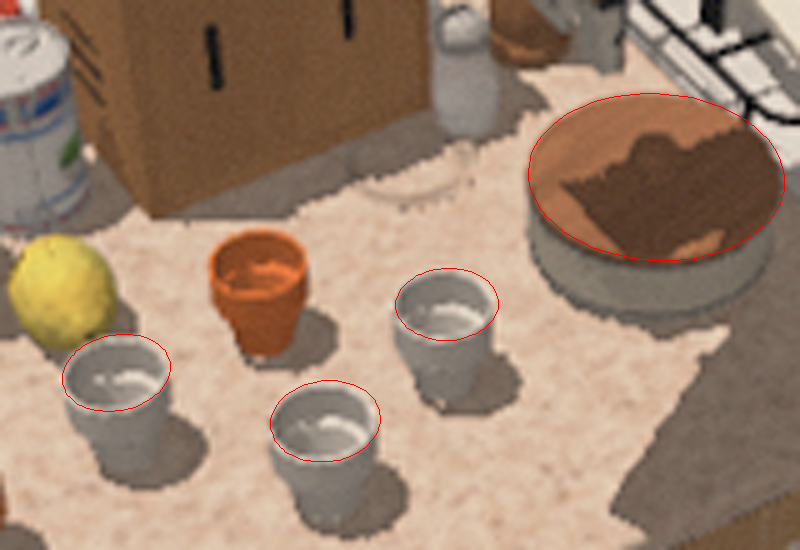

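Lid is home (ring matches at (655,178)), and the cup rings match the rims at (447,304), (325,421), (116,372) within about 2 mm. Next I pick the front cup; its neighbours clear the fingers.

```bash
python3 -m handwheel '[{"delta_pos":[-0.3,0.93,0],"dr":[0,0,-1.3]},{"delta_pos":[-0.3,0.93,0],"dr":[0,0,-1.3]},{"delta_pos":[-0.3,0.93,0],"dr":[0,0,-1.3]},{"delta_pos":[-0.3,0.93,0],"dr":[0,0,-1.3]},{"delta_pos":[-0.3,0.93,0],"dr":[0,0,-1.3]},{"delta_pos":[-0.3,0.93,0],"dr":[0,0,-1.3]},{"delta_pos":[-0.3,0.93,0],"dr":[0,0,-1.3]},{"delta_pos":[-0.3,0.93,0],"dr":[0,0,-1.3]},{"delta_pos":[-0.27,0.91,0],"dr":[0,0,-1.3]},{"delta_pos":[0,0,0],"dr":[0,0,0]}]' -0.75|grep -E 'eef|ee_rot|wid'
python3 -m handwheel '[{"delta_pos":[0,0,-0.6],"dr":[0,0,0]},{"delta_pos":[0,0,-0.9],"dr":[0,0,0]},{"delta_pos":[0,0,-0.9],"dr":[0,0,0]},{"delta_pos":[0,0,-0.7],"dr":[0,0,0]},{"delta_pos":[0,0,-0.4],"dr":[0,0,0]},{"delta_pos":[0,0,-0.2],"dr":[0,0,0]},{"delta_pos":[0,0,0],"dr":[0,0,0]},{"delta_pos":[0,0,0],"dr":[0,0,0]}]'|grep -E 'eef|force:|wid'
```

```text
eef_pos: [0.4387, 0.3425, 0.1364]
ee_rot: [-3.141, -0.0, -0.197]
width: 0.0768
eef_pos: [0.4397, 0.3402, 0.0266]
force: [0.6, 0.8, 0.1]
width: 0.0768
gripper_force: 0.0
```

Close gently, then lift.

```bash
python3 -m handwheel '[{"delta_pos":[0,0,0],"dr":[0,0,0]},{"delta_pos":[0,0,0],"dr":[0,0,0]},{"delta_pos":[0,0,0],"dr":[0,0,0]},{"delta_pos":[0,0,0],"dr":[0,0,0]},{"delta_pos":[0,0,0],"dr":[0,0,0]},{"delta_pos":[0,0,0],"dr":[0,0,0]},{"delta_pos":[0,0,0],"dr":[0,0,0]}]' 1 15|grep -E 'eef|force|wid'
python3 -m handwheel '[{"delta_pos":[0,0,0.3],"dr":[0,0,0]},{"delta_pos":[0,0,0.7],"dr":[0,0,0]},{"delta_pos":[0,0,0.9],"dr":[0,0,0]},{"delta_pos":[0,0,0.6],"dr":[0,0,0]},{"delta_pos":[0,0,0.2],"dr":[0,0,0]},{"delta_pos":[0,0,0],"dr":[0,0,0]}]'|grep -E 'eef|force|wid'
python3 - <<'E'
from h import *
for i in range(2):
  grab_frame('top')
  for d in mark_of('top','cup_a_mid'): print('top',np.round(d['location'],1),round(d['conf'],2),at('top',d['location'],.03)[:2])
  grab_frame('scene')
  for d in mark_of('scene','cup_a_mid'): print('sc',np.round(d['location'],1),round(d['conf'],2),at('scene',d['location'],.03)[:2])
print(proj('scene',[.4395,.34,.03+.081]))
E
```

```text
eef_pos: [0.4395, 0.3401, 0.0263]
force: [-0.6, -0.1, 5.6]
width: 0.0537
gripper_force: 15.0
eef_pos: [0.4394, 0.34, 0.1075]
force: [0.4, 0.1, -1.9]
width: 0.0534
gripper_force: 15.0
top [232.2 209.6] 0.71 [0.4894 0.2411]
top [210.  189.5] 0.57 [0.5566 0.3179]
sc [143.4 268. ] 0.76 [0.5011 0.5225]
sc [240.4 231.1] 0.61 [0.4949 0.2522]
sc [204.4 224.8] 0.43 [0.5666 0.3277]
top [150.3 207.6] 0.73 [0.4917 0.5187]
top [210.8 187. ] 0.66 [0.5651 0.3154]
top [227.8 209.8] 0.58 [0.4885 0.256 ]
sc [144.  269.6] 0.88 [0.4954 0.5228]
sc [242.7 231.5] 0.61 [0.4904 0.2475]
sc [205.3 224.2] 0.44 [0.5675 0.3245]
[218.4 234.3]
```

```bash
python3 -m handwheel '[{"delta_pos":[0.2,-0.4,0],"dr":[0,0,0]},{"delta_pos":[0.37,-0.8,0],"dr":[0,0,0]},{"delta_pos":[0.37,-0.8,0],"dr":[0,0,0]},{"delta_pos":[0.33,-0.7,0],"dr":[0,0,0]},{"delta_pos":[0.2,-0.4,0],"dr":[0,0,0]},{"delta_pos":[0,0,0],"dr":[0,0,0]},{"delta_pos":[0,0,-0.5],"dr":[0,0,0]},{"delta_pos":[0,0,-0.5],"dr":[0,0,0]},{"delta_pos":[0,0,0],"dr":[0,0,0]},{"delta_pos":[0,0,0],"dr":[0,0,0]}]'|grep -E 'eef|force|wid'
for i in 1 2; do python3 -m handwheel '[{"delta_pos":[0,0,-0.15],"dr":[0,0,0]},{"delta_pos":[0,0,-0.1],"dr":[0,0,0]},{"delta_pos":[0,0,0],"dr":[0,0,0]}]'|grep -E 'eef|force:'; done
```

```text
eef_pos: [0.4834, 0.247, 0.077]
force: [-0.5, 0.8, -1.2]
width: 0.0537
gripper_force: 15.0
eef_pos: [0.4832, 0.2468, 0.0692]
force: [0.2, 0.3, -0.7]
gripper_force: 15.0
eef_pos: [0.4831, 0.2465, 0.0613]
force: [0.1, 0.1, -1.3]
gripper_force: 15.0
```

```bash
for i in 1 2 3; do python3 -m handwheel '[{"delta_pos":[0,0,-0.1],"dr":[0,0,0]},{"delta_pos":[0,0,0],"dr":[0,0,0]}]'|grep -E 'eef|force:'; done
```

```text
eef_pos: [0.4833, 0.2467, 0.0585]
force: [-0.1, -0.2, -1.4]
gripper_force: 15.0
eef_pos: [0.4833, 0.2467, 0.0555]
force: [0.3, 0.8, -1.5]
gripper_force: 15.0
eef_pos: [0.4841, 0.2473, 0.0533]
force: [-0.2, 0.4, 3.4]
gripper_force: 15.0
```

```bash
for i in 1 2; do python3 -m handwheel '[{"delta_pos":[0,0,-0.04],"dr":[0,0,0]},{"delta_pos":[0,0,0],"dr":[0,0,0]}]'|grep -E 'eef|force:'; done
python3 -m handwheel '[{"delta_pos":[0,0,0],"dr":[0,0,0]},{"delta_pos":[0,0,0],"dr":[0,0,0]},{"delta_pos":[0,0,0],"dr":[0,0,0]},{"delta_pos":[0,0,0],"dr":[0,0,0]},{"delta_pos":[0,0,0.3],"dr":[0,0,0]},{"delta_pos":[0,0,0.7],"dr":[0,0,0]},{"delta_pos":[0,0,0.9],"dr":[0,0,0]},{"delta_pos":[0,0,0.6],"dr":[0,0,0]}]' -0.75|grep -E 'eef|force|wid'
python3 - <<'E'
from seg import *
im=grab_frame('scene')
for st,c,m in blobs('scene','cup',im,60):
  if 155<c[0]<260 and c[1]>200: print(st,c.round(1))
for p in([.4835,.247,.085],[.4835,.247,0],[.5235,.419,.06],[.5235,.419,0]): print(proj('scene',p))
E
```

```text
eef_pos: [0.4844, 0.2476, 0.053]
force: [-1.3, -0.0, 10.1]
gripper_force: 15.0
eef_pos: [0.4849, 0.2479, 0.0526]
force: [-2.6, -1.0, 15.0]
gripper_force: 15.0
eef_pos: [0.4839, 0.2471, 0.1277]
force: [0.3, -0.0, -0.1]
width: 0.0771
gripper_force: 0.0
[234 212  19  33 376] [243.1 226.5]
[168 233  20  26 276] [177.5 244.9]
[243.6 218.3]
[244.3 240.6]
[177.8 238.9]
[180.6 254.6]
```

Stack blob rose as expected (8 rows), but I'll verify height by touching the rim with half-open fingertips. Home should touch at r≈0.074.

```bash
python3 -m handwheel '[{"delta_pos":[0,0,-0.5],"dr":[0,0,0]},{"delta_pos":[0,0,-0.7],"dr":[0,0,0]},{"delta_pos":[0,0,-0.2],"dr":[0,0,0]},{"delta_pos":[0,0,0],"dr":[0,0,0]},{"delta_pos":[0,0,0],"dr":[0,0,0]}]' -0.14|grep -E 'eef|force:|wid'
for i in 1 2 3 4; do python3 -m handwheel '[{"delta_pos":[0,0,-0.07],"dr":[0,0,0]},{"delta_pos":[0,0,0],"dr":[0,0,0]}]'|grep -E 'eef|force:'; done
```

```text
eef_pos: [0.4838, 0.247, 0.0841]
force: [0.7, -0.8, 0.1]
width: 0.0503
gripper_force: 0.0
eef_pos: [0.4836, 0.247, 0.0818]
force: [0.0, -0.0, -0.2]
gripper_force: 0.0
eef_pos: [0.4833, 0.2468, 0.0792]
force: [-0.3, 0.1, -0.2]
gripper_force: 0.0
eef_pos: [0.4832, 0.2467, 0.0769]
force: [0.4, -0.5, 0.1]
gripper_force: 0.0
eef_pos: [0.4837, 0.247, 0.0751]
force: [-0.3, 0.9, -0.1]
gripper_force: 1.0
```

```bash
for i in 1 2 3; do python3 -m handwheel '[{"delta_pos":[0,0,-0.04],"dr":[0,0,0]},{"delta_pos":[0,0,0],"dr":[0,0,0]}]'|grep -E 'eef|force:'; done
```

```text
eef_pos: [0.4842, 0.2476, 0.0746]
force: [-0.8, 0.9, 5.4]
gripper_force: 3.1
eef_pos: [0.4849, 0.2483, 0.0741]
force: [-0.3, 2.1, 9.4]
gripper_force: 4.9
eef_pos: [0.4856, 0.249, 0.0737]
force: [-0.4, 1.5, 12.3]
gripper_force: 6.9
```

```bash
python3 -m handwheel '[{"delta_pos":[0,0,0.6],"dr":[0,0,0]},{"delta_pos":[0,0,0.9],"dr":[0,0,0]},{"delta_pos":[0,0,0.4],"dr":[0,0,0]},{"delta_pos":[0.22,0.95,0],"dr":[0,0,-5.7]},{"delta_pos":[0.22,0.95,0],"dr":[0,0,-5.7]},{"delta_pos":[0.22,0.95,0],"dr":[0,0,-5.7]},{"delta_pos":[0.22,0.95,0],"dr":[0,0,-5.7]},{"delta_pos":[0.22,0.95,0],"dr":[0,0,-5.7]},{"delta_pos":[0.22,0.98,0],"dr":[0,0,-5.7]},{"delta_pos":[0,0,0],"dr":[0,0,0]}]' -0.75|grep -E 'eef|ee_rot|wid'
python3 -m handwheel '[{"delta_pos":[0,0,-0.5],"dr":[0,0,0]},{"delta_pos":[0,0,-0.9],"dr":[0,0,0]},{"delta_pos":[0,0,-0.8],"dr":[0,0,0]},{"delta_pos":[0,0,-0.4],"dr":[0,0,0]},{"delta_pos":[0,0,0],"dr":[0,0,0]},{"delta_pos":[0,0,0],"dr":[0,0,0]}]'|grep -E 'eef|force:|wid'
```

```text
eef_pos: [0.5233, 0.4215, 0.127]
ee_rot: [3.141, -0.0, -0.797]
width: 0.0768
eef_pos: [0.5233, 0.4185, 0.0509]
force: [-0.6, 0.7, 0.6]
width: 0.0767
gripper_force: 0.0
```

```bash
python3 -m handwheel '[{"delta_pos":[0,0.01,-0.4],"dr":[0,0,0]},{"delta_pos":[0,0,-0.38],"dr":[0,0,0]},{"delta_pos":[0,0,0],"dr":[0,0,0]},{"delta_pos":[0,0,0],"dr":[0,0,0]}]'|grep -E 'eef|force:|wid'
python3 -m handwheel '[{"delta_pos":[0,0,0],"dr":[0,0,0]},{"delta_pos":[0,0,0],"dr":[0,0,0]},{"delta_pos":[0,0,0],"dr":[0,0,0]},{"delta_pos":[0,0,0],"dr":[0,0,0]},{"delta_pos":[0,0,0],"dr":[0,0,0]},{"delta_pos":[0,0,0],"dr":[0,0,0]},{"delta_pos":[0,0,0],"dr":[0,0,0]}]' 1 15|grep -E 'eef|force|wid'
python3 -m handwheel '[{"delta_pos":[0,0,0.3],"dr":[0,0,0]},{"delta_pos":[0,0,0.8],"dr":[0,0,0]},{"delta_pos":[0,0,0.9],"dr":[0,0,0]},{"delta_pos":[0,0,0.9],"dr":[0,0,0]},{"delta_pos":[0,0,0.6],"dr":[0,0,0]},{"delta_pos":[0,0,0],"dr":[0,0,0]}]'|grep -E 'eef|force|wid'
python3 - <<'E'
from h import *
print(proj('scene',[.4838,.2472,.085]))
im=grab_frame('scene').astype(int)
m=((im.max(2)-im.min(2))<30)&(im.max(2)>90)
for y in range(206,250,2): print(y,''.join('#' if m[y,x] else '.' for x in range(225,265)))
E
```

```text
eef_pos: [0.5229, 0.4187, 0.0267]
force: [0.1, 0.1, 0.2]
width: 0.0766
gripper_force: 0.0
eef_pos: [0.5232, 0.4192, 0.0274]
force: [-0.4, -0.3, 2.4]
width: 0.0552
gripper_force: 15.0
eef_pos: [0.5241, 0.4201, 0.1357]
force: [-0.2, 0.1, -1.5]
width: 0.0555
gripper_force: 15.0
[243.5 218.3]
206 ....................................#...
208 ....................................##..
210 ....................................###.
212 ................#####...............####
214 ...........###############..........##.#
216 .........##################..........###
218 .........##################.#.........##
220 ........#########.##.####.##...........#
222 ........####################............
224 .........###################............
226 .........###################............
228 .........###################............
230 .........###################............
232 .........###################............
234 .........###################............
236 ...........#################............
238 ............##############.#......#.....
240 ............#############........#......
242 ...###..###.#############....####.......
244 ..#.....#.#.#.##########.#..#..#.#......
246 #.#.#................#.......###........
248 .......#.........###......#.............
```

```bash
python3 -m handwheel '[{"delta_pos":[-0.12,-0.5,0],"dr":[0,0,0]},{"delta_pos":[-0.22,-0.95,0],"dr":[0,0,0]},{"delta_pos":[-0.22,-0.95,0],"dr":[0,0,0]},{"delta_pos":[-0.22,-0.95,0],"dr":[0,0,0]},{"delta_pos":[-0.22,-0.95,0],"dr":[0,0,0]},{"delta_pos":[-0.2,-0.9,0],"dr":[0,0,0]},{"delta_pos":[-0.11,-0.52,0],"dr":[0,0,0]},{"delta_pos":[0,0,0],"dr":[0,0,0]},{"delta_pos":[0,0,0],"dr":[0,0,0]},{"delta_pos":[0,0,0],"dr":[0,0,0]}]'|grep -E 'eef|force|wid'
python3 -m handwheel '[{"delta_pos":[0,0,-0.4],"dr":[0,0,0]},{"delta_pos":[0,0,-0.4],"dr":[0,0,0]},{"delta_pos":[0,0,-0.2],"dr":[0,0,0]},{"delta_pos":[0,0,0],"dr":[0,0,0]}]'|grep -E 'eef|force:|wid'
```

```text
eef_pos: [0.4839, 0.2479, 0.1318]
force: [-0.0, 0.8, -0.6]
width: 0.0553
gripper_force: 15.0
eef_pos: [0.4829, 0.2468, 0.1002]
force: [-1.0, 0.2, -0.9]
width: 0.0557
gripper_force: 15.0
```

```bash
python3 -m handwheel '[{"delta_pos":[0.02,0,-0.2],"dr":[0,0,0]},{"delta_pos":[0.02,0,-0.2],"dr":[0,0,0]},{"delta_pos":[0,0,0],"dr":[0,0,0]}]'|grep -E 'eef|force:'
for i in 1 2 3; do python3 -m handwheel '[{"delta_pos":[0,0,-0.1],"dr":[0,0,0]},{"delta_pos":[0,0,0],"dr":[0,0,0]}]'|grep -E 'eef|force:'; done
```

```text
eef_pos: [0.4846, 0.2471, 0.0892]
force: [0.7, 0.1, -1.0]
gripper_force: 15.0
eef_pos: [0.4848, 0.2473, 0.0869]
force: [0.1, -0.7, -1.2]
gripper_force: 15.0
eef_pos: [0.4848, 0.2474, 0.0839]
force: [0.4, -0.1, -0.9]
gripper_force: 15.0
eef_pos: [0.4855, 0.2478, 0.0817]
force: [-0.7, -0.1, 3.7]
gripper_force: 15.0
```

```bash
for i in 1 2 3; do python3 -m handwheel '[{"delta_pos":[0.03,0.015,-0.04],"dr":[0,0,0]},{"delta_pos":[0,0,0],"dr":[0,0,0]}]'|grep -E 'eef|force:'; done
```

```text
eef_pos: [0.4867, 0.2483, 0.0813]
force: [-2.4, -1.1, 10.6]
gripper_force: 15.0
eef_pos: [0.488, 0.2489, 0.0808]
force: [-2.6, -1.7, 16.3]
gripper_force: 15.1
eef_pos: [0.4894, 0.2496, 0.0803]
force: [-4.2, -1.7, 19.2]
gripper_force: 15.2
```

```bash
python3 -m handwheel '[{"delta_pos":[-0.1,-0.05,0.1],"dr":[0,0,0]},{"delta_pos":[0,0,0],"dr":[0,0,0]},{"delta_pos":[0,0,0],"dr":[0,0,0]}]'|grep -E 'eef|force:'
python3 -m handwheel '[{"delta_pos":[0,0,0],"dr":[0,0,0]},{"delta_pos":[0,0,0],"dr":[0,0,0]},{"delta_pos":[0,0,0],"dr":[0,0,0]},{"delta_pos":[0,0,0],"dr":[0,0,0]},{"delta_pos":[0,0,0.3],"dr":[0,0,0]},{"delta_pos":[0,0,0.7],"dr":[0,0,0]},{"delta_pos":[0,0,0.7],"dr":[0,0,0]}]' -0.75|grep -E 'eef|force|wid'
python3 - <<'E'
from h import *
print(proj('scene',[.4845,.2475,.11]),proj('scene',[.4845,.2475,.085]))
im=grab_frame('scene').astype(int)
m=((im.max(2)-im.min(2))<30)&(im.max(2)>90)
for y in range(200,248,2): print(y,''.join('#' if m[y,x] else '.' for x in range(225,265)))
E
```

```text
eef_pos: [0.4851, 0.2477, 0.0809]
force: [0.0, 0.3, 4.8]
gripper_force: 15.0
eef_pos: [0.4844, 0.247, 0.1323]
force: [1.1, 0.1, 0.3]
width: 0.0761
gripper_force: 0.0
[243.1 211.1] [243.3 218.1]
200 #....#............................#####.
202 .................................######.
204 ...............#######...........#####..
206 ..........################.......####...
208 ........###################.........##..
210 ........####################........###.
212 .......#####################........####
214 ........####################........####
216 ........####################........####
218 ........####################..........##
220 ........####################...........#
222 ........####################............
224 .........###################............
226 .........###################............
228 .........####################...........
230 .........####################....###.###
232 .........#######################.#.###..
234 .........####################....#..#..#
236 ........########################.####.##
238 .......####################.####.#####..
240 ......####################...##.######.#
242 .....##.#################.#######.######
244 .......#..##.##############.######.#.#.#
246 .................##.#.############...###
```

Stack is upright. Touch the top rim to check height (home should touch at r≈0.0998), pressing lightly if it's proud.

```bash
python3 -m handwheel '[{"delta_pos":[0,0,-0.3],"dr":[0,0,0]},{"delta_pos":[0,0,-0.4],"dr":[0,0,0]},{"delta_pos":[0,0,0],"dr":[0,0,0]},{"delta_pos":[0,0,0],"dr":[0,0,0]},{"delta_pos":[0,0,0],"dr":[0,0,0]}]' -0.14|grep -E 'eef|force:|wid'
for i in 1 2 3 4 5 6; do python3 -m handwheel '[{"delta_pos":[0,0,-0.06],"dr":[0,0,0]},{"delta_pos":[0,0,0],"dr":[0,0,0]}]'|grep -E 'eef|^force:'; done
```

```text
eef_pos: [0.4846, 0.2472, 0.1102]
force: [0.5, 0.6, -0.1]
width: 0.0504
gripper_force: 0.0
eef_pos: [0.4846, 0.2472, 0.1085]
force: [0.1, -0.1, -0.4]
eef_pos: [0.4845, 0.2472, 0.1067]
force: [0.8, -0.5, 0.2]
eef_pos: [0.4845, 0.2472, 0.1049]
force: [-0.9, -0.2, 0.1]
eef_pos: [0.4846, 0.2472, 0.1032]
force: [-0.9, 0.8, 2.3]
eef_pos: [0.4853, 0.2475, 0.1025]
force: [-0.9, -2.1, 9.3]
eef_pos: [0.4861, 0.2479, 0.102]
force: [-2.6, -1.8, 16.5]
```

The top cup seems about 3 mm proud. I'll rise, turn 90°, and feel the other sides of the rim to see if it's tilted.

```bash
python3 -m handwheel '[{"delta_pos":[0,0,0.5],"dr":[0,0,0]},{"delta_pos":[0,0,0],"dr":[0,0,8.5]},{"delta_pos":[0,0,0],"dr":[0,0,8.5]},{"delta_pos":[0,0,0],"dr":[0,0,8.5]},{"delta_pos":[0,0,0],"dr":[0,0,8.5]},{"delta_pos":[0,0,0],"dr":[0,0,8.5]},{"delta_pos":[0,0,0],"dr":[0,0,8.5]},{"delta_pos":[0,0,0],"dr":[0,0,8.5]},{"delta_pos":[0,0,0],"dr":[0,0,8.5]},{"delta_pos":[0,0,0],"dr":[0,0,8.5]}]'|grep -E 'eef|ee_rot'
python3 -m handwheel '[{"delta_pos":[0,0,0],"dr":[0,0,8.5]},{"delta_pos":[0,0,-0.2],"dr":[0,0,0]},{"delta_pos":[0,0,0],"dr":[0,0,0]},{"delta_pos":[0,0,0],"dr":[0,0,0]}]'|grep -E 'eef|ee_rot|^force'
for i in 1 2 3 4 5 ; do python3 -m handwheel '[{"delta_pos":[0,0,-0.05],"dr":[0,0,0]},{"delta_pos":[0,0,0],"dr":[0,0,0]}]'|grep -E 'eef|^force:'; done
```

```text
eef_pos: [0.4846, 0.2473, 0.1145]
ee_rot: [-3.142, -0.0, 0.545]
eef_pos: [0.4844, 0.2471, 0.1083]
ee_rot: [3.142, 0.001, 0.684]
force: [-0.6, -0.8, 0.2]
eef_pos: [0.4846, 0.2472, 0.107]
force: [-0.8, 1.0, -0.6]
eef_pos: [0.4845, 0.2472, 0.1055]
force: [0.4, -0.5, -0.1]
eef_pos: [0.4846, 0.2472, 0.104]
force: [0.5, 0.1, 0.6]
eef_pos: [0.4848, 0.2474, 0.1029]
force: [0.6, -0.2, 3.0]
eef_pos: [0.4855, 0.2478, 0.1024]
force: [-0.9, -1.4, 9.7]
```

Same height on both axes, so no tilt. Rise and measure the silhouette numerically against the predicted rim rows.

```bash
python3 -m handwheel '[{"delta_pos":[0,0,0.8],"dr":[0,0,0]},{"delta_pos":[0,0,0.9],"dr":[0,0,0]},{"delta_pos":[0,0,0.9],"dr":[0,0,0]},{"delta_pos":[0,-0.9,0.5],"dr":[0,0,0]},{"delta_pos":[0,-1,0.2],"dr":[0,0,0]},{"delta_pos":[0,-1,0],"dr":[0,0,0]},{"delta_pos":[0,-1,0],"dr":[0,0,0]},{"delta_pos":[0,-1,0],"dr":[0,0,0]},{"delta_pos":[0,-1,0],"dr":[0,0,0]},{"delta_pos":[0,0,0],"dr":[0,0,0]}]'|grep -E 'eef'
python3 - <<'E'
from h import *
cv2.imwrite('pics/orig_now.png',grab_frame('scene')[:,:,::-1])
for z in(.06,.085,.09,.11,.115):
  P=np.array([proj('scene',[.4845+.0275*np.cos(t),.2475+.0275*np.sin(t),z]) for t in np.linspace(0,6.3,200)]);print(z,P.min(0),P.max(0))
im=grab_frame('scene').astype(int)
im2=np.mean([grab_frame('scene').astype(int) for _ in range(4)],0)
s=(im2.max(2)-im2.min(2))
for y in range(198,248):
  r=s[y,225:262]; m=np.where(r<32)[0]+225
  print(y,m.min() if len(m) else None,m.max() if len(m) else None,len(m), int(im2[y,243].mean()),int(s[y,243]),end=' | ' if y%2 else '\n')
t=np.mean([grab_frame('top').astype(int) for _ in range(4)],0)
ts=t.max(2)-t.min(2)
for z in(.06,.11):print('top exp',proj('top',[.4845,.2475,z]))
for y in range(200,225): print(y,' '.join('%3d'%v for v in ts[y,220:243]))
E
```

```text
eef_pos: [0.4839, 0.0677, 0.2]
0.06 [233.2 217.9] [253.7 232.3]
0.085 [232.9 211.1] [253.7 225.4]
0.09 [232.8 209.7] [253.7 224. ]
0.11 [232.5 204.1] [253.6 218.4]
0.115 [232.4 202.7] [253.6 217. ]
198 225 235 11 185 53
199 225 233 9 188 52 | 200 225 230 4 184 51
201 225 225 1 177 53 | 202 None None 0 155 50
203 None None 0 170 41 | 204 240 245 6 150 27
205 236 261 14 111 14 | 206 235 261 16 115 16
207 234 261 18 116 17 | 208 234 261 19 116 15
209 233 261 20 115 15 | 210 233 261 21 114 15
211 233 261 22 175 24 | 212 233 261 21 189 26
213 232 261 22 155 22 | 214 233 261 21 141 20
215 233 261 21 142 21 | 216 233 261 21 142 21
217 233 252 20 167 24 | 218 233 252 20 145 22
219 233 252 20 114 15 | 220 233 252 20 116 16
221 233 252 20 116 16 | 222 233 252 20 115 15
223 233 252 20 113 15 | 224 233 252 20 119 16
225 233 252 20 133 18 | 226 234 252 19 125 16
227 234 252 19 115 16 | 228 234 252 19 114 15
229 234 252 19 115 16 | 230 234 252 19 114 16
231 234 252 19 117 16 | 232 234 252 19 140 20
233 234 252 19 132 19 | 234 234 252 19 113 15
235 235 256 22 116 16 | 236 235 259 25 117 16
237 236 
[... 1987 characters left out ...]
  30  30  24  21  21  24  24
218  54  58  58  51  45  42  37  32  30  30  31  31  31  31  31  34  36  34  26  16  15  22  26
219  58  61  59  53  48  46  40  37  40  37  34  32  30  30  34  37  38  36  31  21  15  19  25
220  62  62  60  56  53  53  49  50  56  52  40  31  26  27  33  36  34  30  30  27  19  17  25
221  62  62  60  57  55  55  54  58  65  60  43  27  23  25  30  33  28  24  28  32  26  17  22
222  60  60  57  57  57  59  62  63  60  51  35  25  24  25  30  33  31  30  35  39  34  22  19
223  57  58  59  61  66  63  58  51  41  33  25  24  25  27  29  33  37  39  42  44  40  29  20
224  57  59  65  66  62  52  41  32  25  24  25  25  27  27  29  33  39  43  44  45  42  36  25
```

Front-rim rows come out at 232.5 / 225.3 / 217.3 against predicted 232.3 / 225.4 / 218.4: second cup is home, top cup about 3 mm proud. I'll squeeze both collars together with the flat pads on two axes to align them.

```bash
python3 -m handwheel '[{"delta_pos":[0.02,1,0],"dr":[0,0,0]},{"delta_pos":[0,1,0],"dr":[0,0,0]},{"delta_pos":[0,1,0],"dr":[0,0,0]},{"delta_pos":[0,1,0],"dr":[0,0,0]},{"delta_pos":[0,1,0],"dr":[0,0,0]},{"delta_pos":[0,0.97,0],"dr":[0,0,0]},{"delta_pos":[0,0,0],"dr":[0,0,0]},{"delta_pos":[0,0,-0.8],"dr":[0,0,0]},{"delta_pos":[0,0,-0.9],"dr":[0,0,0]},{"delta_pos":[0,0,-0.9],"dr":[0,0,0]}]' -0.75|grep -E 'eef|wid'
python3 -m handwheel '[{"delta_pos":[0,0,-0.8],"dr":[0,0,0]},{"delta_pos":[0,0,-0.8],"dr":[0,0,0]},{"delta_pos":[0,0,-0.45],"dr":[0,0,0]},{"delta_pos":[0,0,0],"dr":[0,0,0]}]'|grep -E 'eef|wid|^force'
python3 -m handwheel '[{"delta_pos":[0,0,0],"dr":[0,0,0]},{"delta_pos":[0,0,0],"dr":[0,0,0]},{"delta_pos":[0,0,0],"dr":[0,0,0]},{"delta_pos":[0,0,0],"dr":[0,0,0]},{"delta_pos":[0,0,0],"dr":[0,0,0]},{"delta_pos":[0,0,0],"dr":[0,0,0]}]' 1 12|grep -E 'eef|wid|force'
```

```text
eef_pos: [0.4851, 0.2494, 0.1215]
width: 0.077
eef_pos: [0.484, 0.2481, 0.0586]
force: [-0.0, -0.1, 0.1]
width: 0.0765
eef_pos: [0.4858, 0.2497, 0.0615]
force: [-0.4, -0.4, 6.1]
width: 0.0552
gripper_force: 12.0
```

```bash
python3 -m handwheel '[{"delta_pos":[0,0,0],"dr":[0,0,0]},{"delta_pos":[0,0,0],"dr":[0,0,0]},{"delta_pos":[0,0,0],"dr":[0,0,0]},{"delta_pos":[0,0,0],"dr":[0,0,0]},{"delta_pos":[0,0,0.9],"dr":[0,0,0]},{"delta_pos":[0,0,0.9],"dr":[0,0,-8.5]},{"delta_pos":[0,0,0.2],"dr":[0,0,-8.5]},{"delta_pos":[0,0,0],"dr":[0,0,-8.5]},{"delta_pos":[0,0,0],"dr":[0,0,-8.5]},{"delta_pos":[0,0,0],"dr":[0,0,-8.5]}]' -0.75|grep -E 'eef|wid|^force'
python3 -m handwheel '[{"delta_pos":[0,0,0],"dr":[0,0,-8.5]},{"delta_pos":[0,0,0],"dr":[0,0,-8.5]},{"delta_pos":[0,0,0],"dr":[0,0,-8.5]},{"delta_pos":[0,0,0],"dr":[0,0,-8.5]},{"delta_pos":[0,0,0],"dr":[0,0,-8.5]},{"delta_pos":[0,0,-0.8],"dr":[0,0,0]},{"delta_pos":[0,0,-0.8],"dr":[0,0,0]},{"delta_pos":[0,0,-0.4],"dr":[0,0,0]},{"delta_pos":[0,0,0],"dr":[0,0,0]},{"delta_pos":[0,0,0],"dr":[0,0,0]}]'|grep -E 'eef|ee_rot|^force'
python3 -m handwheel '[{"delta_pos":[0,0,0],"dr":[0,0,0]},{"delta_pos":[0,0,0],"dr":[0,0,0]},{"delta_pos":[0,0,0],"dr":[0,0,0]},{"delta_pos":[0,0,0],"dr":[0,0,0]},{"delta_pos":[0,0,0],"dr":[0,0,0]},{"delta_pos":[0,0,0],"dr":[0,0,0]}]' 1 12|grep -E 'eef|wid|force'
```

```text
eef_pos: [0.4851, 0.2493, 0.1206]
force: [-0.3, 0.2, -1.1]
width: 0.0768
eef_pos: [0.4855, 0.2495, 0.0611]
ee_rot: [3.142, -0.0, -0.796]
force: [0.7, -0.4, -0.2]
eef_pos: [0.4854, 0.2494, 0.061]
force: [-0.4, -0.2, 3.8]
width: 0.0553
gripper_force: 12.0
```

```bash
python3 -m handwheel '[{"delta_pos":[0,0,0],"dr":[0,0,0]},{"delta_pos":[0,0,0],"dr":[0,0,0]},{"delta_pos":[0,0,0],"dr":[0,0,0]},{"delta_pos":[0,0,0],"dr":[0,0,0]},{"delta_pos":[0,0,0.9],"dr":[0,0,0]},{"delta_pos":[0,0,0.9],"dr":[0,0,0]},{"delta_pos":[0,0,0],"dr":[0,0,0]}]' -0.75|grep -E 'eef|wid|^force'
python3 -m handwheel '[{"delta_pos":[0,0,0],"dr":[0,0,0]},{"delta_pos":[0,0,0],"dr":[0,0,0]},{"delta_pos":[0,0,0],"dr":[0,0,0]},{"delta_pos":[0,0,-0.3],"dr":[0,0,0]},{"delta_pos":[0,0,0],"dr":[0,0,0]},{"delta_pos":[0,0,0],"dr":[0,0,0]}]' -0.14|grep -E 'eef|wid|^force'
for i in 1 2 3 4 ; do python3 -m handwheel '[{"delta_pos":[0,0,-0.05],"dr":[0,0,0]},{"delta_pos":[0,0,0],"dr":[0,0,0]}]'|grep -E 'eef|force:'; done
```

```text
eef_pos: [0.4871, 0.2509, 0.1182]
force: [0.4, 0.4, -0.1]
width: 0.0767
eef_pos: [0.4849, 0.249, 0.1048]
force: [-0.4, 0.5, -0.3]
width: 0.05
eef_pos: [0.4852, 0.2493, 0.104]
force: [-0.1, -1.4, 0.2]
gripper_force: 0.0
eef_pos: [0.4855, 0.2495, 0.103]
force: [-0.3, 0.6, 2.7]
gripper_force: 1.3
eef_pos: [0.4861, 0.2498, 0.1025]
force: [-2.2, -0.5, 9.5]
gripper_force: 4.8
eef_pos: [0.4867, 0.25, 0.1021]
force: [-3.1, -1.9, 17.1]
gripper_force: 8.5
```

Unchanged. I'll regrip the top cup, lift it a little, and re-lower with a small shift.

```bash
python3 -m handwheel '[{"delta_pos":[0,0,0.3],"dr":[0,0,0]},{"delta_pos":[0,0,0],"dr":[0,0,0]},{"delta_pos":[0,0,0],"dr":[0,0,0]},{"delta_pos":[0,0,0],"dr":[0,0,0]},{"delta_pos":[0,0,-0.4],"dr":[0,0,0]},{"delta_pos":[0,0,-0.5],"dr":[0,0,0]},{"delta_pos":[0,0,0],"dr":[0,0,0]},{"delta_pos":[0,0,0],"dr":[0,0,0]}]' -0.75|grep -E 'eef|wid|^force'
python3 -m handwheel '[{"delta_pos":[0,0,0],"dr":[0,0,0]},{"delta_pos":[0,0,0],"dr":[0,0,0]},{"delta_pos":[0,0,0],"dr":[0,0,0]},{"delta_pos":[0,0,0],"dr":[0,0,0]},{"delta_pos":[0,0,0],"dr":[0,0,0]},{"delta_pos":[0,0,0],"dr":[0,0,0]}]' 1 12|grep -E 'eef|wid|force'
python3 -m handwheel '[{"delta_pos":[0,0,0.2],"dr":[0,0,0]},{"delta_pos":[0,0,0.2],"dr":[0,0,0]},{"delta_pos":[0,0,0],"dr":[0,0,0]},{"delta_pos":[0,0,0],"dr":[0,0,0]},{"delta_pos":[0,0,0],"dr":[0,0,0]}]'|grep -E 'eef|wid|force'
python3 - <<'E'
from h import *
for i in range(4): print(get_state()['force'].round(2)); grab_frame('scene')
im2=np.mean([grab_frame('scene').astype(int) for _ in range(3)],0)
print([int(v) for v in im2[196:240,243].mean(1)])
E
```

```text
eef_pos: [0.4849, 0.249, 0.0809]
force: [0.3, 0.3, 0.7]
width: 0.0767
eef_pos: [0.4853, 0.2494, 0.082]
force: [-0.5, -0.2, 2.6]
width: 0.0558
gripper_force: 12.0
eef_pos: [0.4851, 0.2493, 0.0935]
force: [0.7, -0.4, -1.3]
width: 0.0555
gripper_force: 12.0
[ 0.67 -0.38 -1.33]
[-0.17 -1.01 -1.71]
[ 0.16 -0.83 -1.15]
[-0.22 -0.17 -0.38]
[83, 55, 69, 173, 172, 126, 123, 123, 122, 122, 122, 126, 130, 128, 126, 128, 127, 123, 122, 123, 123, 123, 122, 122, 123, 118, 118, 119, 114, 133, 132, 122, 124, 122, 121, 127, 149, 141, 122, 124, 123, 123, 125, 113]
```

```bash
python3 -m handwheel '[{"delta_pos":[0,0,-0.25],"dr":[0,0,0]},{"delta_pos":[0,0,0],"dr":[0,0,0]}]'|grep -E 'eef|^force'
for i in 1 2 3 4 5; do python3 -m handwheel '[{"delta_pos":[0,0,-0.04],"dr":[0,0,0]},{"delta_pos":[0,0,0],"dr":[0,0,0]}]'|grep -E 'eef|^force:'; done
```

```text
eef_pos: [0.4846, 0.2489, 0.085]
force: [0.2, 0.0, -1.4]
eef_pos: [0.4851, 0.2492, 0.0847]
force: [0.0, 0.1, -1.3]
eef_pos: [0.4851, 0.2493, 0.0837]
force: [-0.5, 0.1, -0.5]
eef_pos: [0.4852, 0.2493, 0.0825]
force: [-0.5, -0.1, -0.5]
eef_pos: [0.4856, 0.2496, 0.0818]
force: [-1.2, -1.2, 3.0]
eef_pos: [0.4861, 0.2499, 0.0814]
force: [-1.8, -1.9, 10.0]
```

```bash
M='grep -E eef|^force:'
python3 -m handwheel '[{"delta_pos":[0,0,0.08],"dr":[0,0,0]},{"delta_pos":[0.07,-0.07,0],"dr":[0,0,0]},{"delta_pos":[0,0,-0.07],"dr":[0,0,0]},{"delta_pos":[0,0,0],"dr":[0,0,0]}]'|grep -E 'eef|^force:'
python3 -m handwheel '[{"delta_pos":[0,0,0.07],"dr":[0,0,0]},{"delta_pos":[-0.14,0.14,0],"dr":[0,0,0]},{"delta_pos":[0,0,-0.07],"dr":[0,0,0]},{"delta_pos":[0,0,0],"dr":[0,0,0]}]'|grep -E 'eef|^force:'
python3 -m handwheel '[{"delta_pos":[0,0,0.07],"dr":[0,0,0]},{"delta_pos":[0.14,0,0],"dr":[0,0,0]},{"delta_pos":[0,0,-0.07],"dr":[0,0,0]},{"delta_pos":[0,0,0],"dr":[0,0,0]}]'|grep -E 'eef|^force:'
python3 -m handwheel '[{"delta_pos":[0,0,0.07],"dr":[0,0,0]},{"delta_pos":[-0.14,-0.14,0],"dr":[0,0,0]},{"delta_pos":[0,0,-0.07],"dr":[0,0,0]},{"delta_pos":[0,0,0],"dr":[0,0,0]}]'|grep -E 'eef|^force:'
```

```text
eef_pos: [0.4884, 0.2478, 0.0815]
force: [-1.1, -0.1, 9.6]
eef_pos: [0.484, 0.252, 0.0814]
force: [0.2, -1.4, 9.3]
eef_pos: [0.4882, 0.2518, 0.0813]
force: [-1.3, -0.8, 11.8]
eef_pos: [0.484, 0.2478, 0.0812]
force: [-0.0, 0.2, 7.3]
```

Seat height doesn't change with a lateral shift, which suggests a full seat. I'll twist under light pressure to settle any friction, then release and check.

```bash
python3 -m handwheel '[{"delta_pos":[0.07,0.02,0],"dr":[0,0,6]},{"delta_pos":[0,0,0],"dr":[0,0,6]},{"delta_pos":[0,0,0],"dr":[0,0,-6]},{"delta_pos":[0,0,0],"dr":[0,0,-6]},{"delta_pos":[0,0,0],"dr":[0,0,-6]},{"delta_pos":[0,0,0],"dr":[0,0,6]},{"delta_pos":[0,0,0],"dr":[0,0,0]}]'|grep -E 'eef|^force:'
python3 -m handwheel '[{"delta_pos":[0,0,0.05],"dr":[0,0,0]},{"delta_pos":[0,0,0],"dr":[0,0,0]},{"delta_pos":[0,0,0],"dr":[0,0,0]},{"delta_pos":[0,0,0],"dr":[0,0,0]},{"delta_pos":[0,0,0],"dr":[0,0,0]},{"delta_pos":[0,0,0.8],"dr":[0,0,0]},{"delta_pos":[0,0,0.9],"dr":[0,0,0]},{"delta_pos":[0,0,0.9],"dr":[0,0,0]},{"delta_pos":[0,0,0.6],"dr":[0,0,0]}]' -0.75|grep -E 'eef|^force:|wid'
python3 -m handwheel '[{"delta_pos":[0,-1,0],"dr":[0,0,0]},{"delta_pos":[0,-1,0],"dr":[0,0,0]},{"delta_pos":[0,-1,0],"dr":[0,0,0]},{"delta_pos":[0,-1,0],"dr":[0,0,0]},{"delta_pos":[0,-1,0],"dr":[0,0,0]},{"delta_pos":[0,-1,0],"dr":[0,0,0]},{"delta_pos":[0,0,0],"dr":[0,0,0]},{"delta_pos":[0,0,0],"dr":[0,0,0]}]'|grep -E '^t|eef'
python3 - <<'E'
from h import *
im=np.mean([grab_frame('scene').astype(float) for _ in range(6)],0);s=im.max(2)-im.min(2)
old=cv2.imread('pics/s5.png').astype(float);so=old.max(2)-old.min(2)   # single cup at same place
for nm,a,rows in(('now',s,range(199,250)),('single',so,range(214,250))):
  print(nm)
  for y in rows:
    m=np.where(a[y,226:260]<33)[0]+226
    print(y,(m.min(),m.max()) if len(m) else '-',int(a[y,243]),end=' | ')
  print()
for z in(.06,.085,.11,.115):
  for c in((.4835,.247),(.4855,.249)): 
    P=np.array([proj('scene',[c[0]+.0275*np.cos(t),c[1]+.0275*np.sin(t),z]) for t in np.linspace(0,6.3,200)]);print(z,c,P.min(0),P.max(0))
E
```

```text
eef_pos: [0.4859, 0.2483, 0.0812]
force: [1.0, 0.5, 7.4]
eef_pos: [0.4856, 0.2482, 0.1799]
force: [-0.1, 0.4, -0.2]
width: 0.0767
t: 74.25
eef_pos: [0.4852, 0.0673, 0.178]
now
199 (np.int64(226), np.int64(233)) 50 | 200 (np.int64(226), np.int64(230)) 51 | 201 - 55 | 202 - 51 | 203 - 37 | 204 (np.int64(239), np.int64(246)) 25 | 205 (np.int64(236), np.int64(248)) 16 | 206 (np.int64(235), np.int64(249)) 16 | 207 (np.int64(234), np.int64(250)) 17 | 208 (np.int64(233), np.int64(251)) 16 | 209 (np.int64(233), np.int64(251)) 16 | 210 (np.int64(233), np.int64(252)) 20 | 211 (np.int64(233), np.int64(252)) 28 | 212 (np.int64(232), np.int64(252)) 25 | 213 (np.int64(232), np.int64(252)) 21 | 214 (np.int64(232), np.int64(252)) 20 | 215 (np.int64(232), np.int64(252)) 21 | 216 (np.int64(233), np.int64(252)) 26 | 217 (np.int64(233), np.int64(252)) 21 | 218 (np.int64(233), np.int64(252)) 15 | 219 (np.int64(233), np.int64(252)) 15 | 220 (np.int64(233), np.int64(252)) 16 | 221 (np.int64(233), np.int64(252)) 16 | 222 (np.int64(233), np.int64(252)) 15 | 223 (np.int64(233), np.int64(252)) 16 | 224 (np.int
[... 1941 characters left out ...]
8), np.int64(257)) 17 | 243 (np.int64(239), np.int64(257)) 18 | 244 (np.int64(226), np.int64(257)) 18 | 245 (np.int64(226), np.int64(256)) 47 | 246 (np.int64(226), np.int64(254)) 48 | 247 (np.int64(226), np.int64(252)) 28 | 248 (np.int64(226), np.int64(229)) 50 | 249 (np.int64(226), np.int64(229)) 50 | 
0.06 (0.4835, 0.247) [233.6 218. ] [254.1 232.4]
0.06 (0.4855, 0.249) [232.5 217.9] [253.1 232.2]
0.085 (0.4835, 0.247) [233.2 211.3] [254.  225.6]
0.085 (0.4855, 0.249) [232.2 211.1] [253.  225.4]
0.11 (0.4835, 0.247) [232.8 204.3] [254.  218.6]
0.11 (0.4855, 0.249) [231.8 204.1] [252.9 218.4]
0.115 (0.4835, 0.247) [232.8 202.9] [254.  217.1]
0.115 (0.4855, 0.249) [231.7 202.7] [252.9 216.9]
```

Stack reads about 27 mm per step, slightly proud. I'll make one aligned attempt: clamp the collars of cups 2 and 3 together and drag downward.

```bash
python3 -m handwheel '[{"delta_pos":[0,1,0],"dr":[0,0,0]},{"delta_pos":[0,1,0],"dr":[0,0,0]},{"delta_pos":[0,1,0],"dr":[0,0,0]},{"delta_pos":[0,1,0],"dr":[0,0,0]},{"delta_pos":[0,1,0],"dr":[0,0,0]},{"delta_pos":[0,1,0],"dr":[0,0,0]},{"delta_pos":[0,0,0],"dr":[0,0,0]},{"delta_pos":[0,0,-0.8],"dr":[0,0,0]},{"delta_pos":[0,0,-0.9],"dr":[0,0,0]},{"delta_pos":[0,0,-0.9],"dr":[0,0,0]}]' -0.75|grep -E 'eef|wid'
python3 -m handwheel '[{"delta_pos":[0,0,-0.8],"dr":[0,0,0]},{"delta_pos":[0,0,-0.4],"dr":[0,0,0]},{"delta_pos":[0,0,0],"dr":[0,0,0]},{"delta_pos":[0,0,0],"dr":[0,0,0]}]'|grep -E 'eef|wid|^force'
python3 -m handwheel '[{"delta_pos":[0,0,0],"dr":[0,0,0]},{"delta_pos":[0,0,0],"dr":[0,0,0]},{"delta_pos":[0,0,0],"dr":[0,0,0]},{"delta_pos":[0,0,0],"dr":[0,0,0]},{"delta_pos":[0,0,0],"dr":[0,0,0]},{"delta_pos":[0,0,0],"dr":[0,0,0]}]' 1 12|grep -E 'eef|wid|force'
for i in 1 2 3 ; do python3 -m handwheel '[{"delta_pos":[0,0,-0.07],"dr":[0,0,0]},{"delta_pos":[0,0,0],"dr":[0,0,0]}]'|grep -E 'eef|^force:'; done
```

```text
eef_pos: [0.485, 0.2482, 0.0992]
width: 0.0768
eef_pos: [0.4857, 0.2482, 0.0646]
force: [-0.1, -0.6, -0.1]
width: 0.077
eef_pos: [0.4856, 0.2482, 0.0645]
force: [-0.5, 0.2, 4.4]
width: 0.0554
gripper_force: 12.0
eef_pos: [0.4863, 0.2485, 0.0634]
force: [-1.2, -0.4, 13.0]
eef_pos: [0.4864, 0.2485, 0.0616]
force: [-1.6, -1.8, 15.2]
eef_pos: [0.4864, 0.2485, 0.0595]
force: [-1.1, -1.6, 15.8]
```

```bash
python3 -m handwheel '[{"delta_pos":[0,0,0],"dr":[0,0,0]},{"delta_pos":[0,0,0],"dr":[0,0,0]},{"delta_pos":[0,0,0],"dr":[0,0,0]},{"delta_pos":[0,0,0],"dr":[0,0,0]},{"delta_pos":[0,0,0.9],"dr":[0,0,0]},{"delta_pos":[0,0,0.85],"dr":[0,0,0]},{"delta_pos":[0,0,0],"dr":[0,0,0]}]' -0.75|grep -E 'eef|wid|^force'
python3 -m handwheel '[{"delta_pos":[0,0,0],"dr":[0,0,0]},{"delta_pos":[0,0,0],"dr":[0,0,0]},{"delta_pos":[0,0,0],"dr":[0,0,0]},{"delta_pos":[0,0,-0.15],"dr":[0,0,0]},{"delta_pos":[0,0,0],"dr":[0,0,0]},{"delta_pos":[0,0,0],"dr":[0,0,0]}]' -0.14|grep -E 'eef|wid|^force'
for i in 1 2 3 4 ; do python3 -m handwheel '[{"delta_pos":[0,0,-0.04],"dr":[0,0,0]},{"delta_pos":[0,0,0],"dr":[0,0,0]}]'|grep -E 'eef|^force:'; done
```

```text
eef_pos: [0.4869, 0.2492, 0.1133]
force: [0.3, 0.1, -0.1]
width: 0.0766
eef_pos: [0.485, 0.2476, 0.1051]
force: [1.0, 0.0, -0.0]
width: 0.0501
eef_pos: [0.4851, 0.2478, 0.1043]
force: [0.6, 0.4, 0.0]
eef_pos: [0.4852, 0.2478, 0.1032]
force: [-0.2, 0.4, 0.7]
eef_pos: [0.4855, 0.248, 0.1027]
force: [-1.9, -1.5, 5.6]
eef_pos: [0.4861, 0.2482, 0.1023]
force: [-1.6, -1.3, 10.1]
```

Very repeatable. I'll measure the true tip offset by touching bare worktop next to it to get the absolute stack height.

```bash
python3 -m handwheel '[{"delta_pos":[0,0,0.8],"dr":[0,0,0]},{"delta_pos":[-0.7,0.3,0.4],"dr":[0,0,0]},{"delta_pos":[-1,0.5,0],"dr":[0,0,0]},{"delta_pos":[-1,0.5,-0.2],"dr":[0,0,0]},{"delta_pos":[0,0.5,-0.9],"dr":[0,0,0]},{"delta_pos":[0,0.5,-0.9],"dr":[0,0,0]},{"delta_pos":[0,0,-0.9],"dr":[0,0,0]},{"delta_pos":[0,0,-0.9],"dr":[0,0,0]},{"delta_pos":[0,0,0],"dr":[0,0,0]},{"delta_pos":[0,0,0],"dr":[0,0,0]}]'|grep -E 'eef|^force'
python3 -m handwheel '[{"delta_pos":[0,0,-0.6],"dr":[0,0,0]},{"delta_pos":[0,0,-0.3],"dr":[0,0,0]},{"delta_pos":[0,0,0],"dr":[0,0,0]},{"delta_pos":[0,0,0],"dr":[0,0,0]}]'|grep -E 'eef|^force'
```

```text
eef_pos: [0.4042, 0.3167, 0.023]
force: [0.6, -0.1, 0.9]
eef_pos: [0.4046, 0.3172, -0.0033]
force: [-0.3, -0.0, 0.5]
```

```bash
python3 -m handwheel '[{"delta_pos":[0,0,-0.2],"dr":[0,0,0]},{"delta_pos":[0,0,0],"dr":[0,0,0]},{"delta_pos":[0,0,0],"dr":[0,0,0]}]'|grep -E 'eef|^force'
for i in 1 2 3 4 5; do python3 -m handwheel '[{"delta_pos":[0,0,-0.04],"dr":[0,0,0]},{"delta_pos":[0,0,0],"dr":[0,0,0]}]'|grep -E 'eef|^force:'; done
```

```text
eef_pos: [0.4042, 0.3169, -0.01]
force: [0.5, -0.2, -1.1]
eef_pos: [0.4042, 0.3169, -0.0113]
force: [-0.3, 0.0, -0.1]
eef_pos: [0.4043, 0.317, -0.0114]
force: [-4.3, -2.1, 14.0]
eef_pos: [0.4043, 0.317, -0.0115]
force: [-8.1, -5.0, 28.8]
eef_pos: [0.4043, 0.317, -0.0116]
force: [-13.7, -6.9, 43.7]
eef_pos: [0.4043, 0.317, -0.0118]
force: [-17.7, -9.9, 58.6]
```

Tip offset is 11.3 mm, so the stack top is at ≈114 mm, about 4 mm proud, likely friction-locked by a slight tilt. I'll loosely cage the top collar and rock it gently along two axes so the cups rattle home.

```bash
python3 -m handwheel '[{"delta_pos":[0,0,0.9],"dr":[0,0,0]},{"delta_pos":[0,0,0.9],"dr":[0,0,0]},{"delta_pos":[0,0,0.9],"dr":[0,0,0]},{"delta_pos":[0,0,0.9],"dr":[0,0,0]},{"delta_pos":[0,0,1],"dr":[0,0,0]},{"delta_pos":[0.7,-0.8,0],"dr":[0,0,0]},{"delta_pos":[1,-0.8,0],"dr":[0,0,0]},{"delta_pos":[1,-0.7,0],"dr":[0,0,0]},{"delta_pos":[0,0,0],"dr":[0,0,0]},{"delta_pos":[0,0,0],"dr":[0,0,0]}]' -0.6|grep -E 'eef|wid'

```

```text
eef_pos: [0.4854, 0.2471, 0.1215]
width: 0.07
```

```bash
python3 -m handwheel '[{"delta_pos":[0,0.04,-0.5],"dr":[0,0,0]},{"delta_pos":[0,0,-0.5],"dr":[0,0,0]},{"delta_pos":[0,0,-0.28],"dr":[0,0,0]},{"delta_pos":[0,0,0],"dr":[0,0,0]}]' -0.6|grep -E 'eef|wid|^force'
python3 -m handwheel '[{"delta_pos":[0,0,0],"dr":[0,0,0]},{"delta_pos":[0,0,0],"dr":[0,0,0]},{"delta_pos":[0,0,0],"dr":[0,0,0]},{"delta_pos":[0.12,0.12,0],"dr":[0,0,0]},{"delta_pos":[-0.24,-0.24,0],"dr":[0,0,0]},{"delta_pos":[0.24,0.24,0],"dr":[0,0,0]},{"delta_pos":[-0.24,-0.24,0],"dr":[0,0,0]},{"delta_pos":[0.24,0.24,0],"dr":[0,0,0]},{"delta_pos":[-0.12,-0.12,0],"dr":[0,0,0]},{"delta_pos":[0,0,0],"dr":[0,0,0]}]' -0.34 5|grep -E 'eef|wid|force'
python3 -m handwheel '[{"delta_pos":[0,0,0],"dr":[0,0,0]},{"delta_pos":[0,0,0],"dr":[0,0,0]},{"delta_pos":[0,0,0.5],"dr":[0,0,0]},{"delta_pos":[0,0,0.6],"dr":[0,0,0]},{"delta_pos":[0,0,0],"dr":[0,0,8.5]},{"delta_pos":[0,0,0],"dr":[0,0,8.5]},{"delta_pos":[0,0,0],"dr":[0,0,8.5]},{"delta_pos":[0,0,0],"dr":[0,0,8.5]},{"delta_pos":[0,0,0],"dr":[0,0,8.5]},{"delta_pos":[0,0,0],"dr":[0,0,8.5]}]' -0.6|grep -E 'eef|wid'
python3 -m handwheel '[{"delta_pos":[0,0,0],"dr":[0,0,8.5]},{"delta_pos":[0,0,0],"dr":[0,0,8.5]},{"delta_pos":[0,0,0],"dr":[0,0,8.5]},{"delta_pos":[0,0,0],"dr":[0,0,8.5]},{"delta_pos":[0,0,-0.5],"dr":[0,0,0]},{"delta_pos":[0,0,-0.6],"dr":[0,0,0]},{"delta_pos":[0,0,0],"dr":[0,0,0]},{"delta_pos":[0,0,0],"dr":[0,0,0]}]'|grep -E 'eef|^force'
python3 -m handwheel '[{"delta_pos":[0,0,0],"dr":[0,0,0]},{"delta_pos":[0,0,0],"dr":[0,0,0]},{"delta_pos":[0,0,0],"dr":[0,0,0]},{"delta_pos":[0.12,-0.12,0],"dr":[0,0,0]},{"delta_pos":[-0.24,0.24,0],"dr":[0,0,0]},{"delta_pos":[0.24,-0.24,0],"dr":[0,0,0]},{"delta_pos":[-0.24,0.24,0],"dr":[0,0,0]},{"delta_pos":[0.24,-0.24,0],"dr":[0,0,0]},{"delta_pos":[-0.12,0.12,0],"dr":[0,0,0]},{"delta_pos":[0,0,0],"dr":[0,0,0]}]' -0.34 5|grep -E 'eef|wid|force'
```

```text
eef_pos: [0.484, 0.249, 0.0824]
force: [0.6, -0.3, 0.5]
width: 0.0705
eef_pos: [0.4847, 0.2486, 0.0833]
force: [0.3, -0.1, -1.0]
width: 0.0588
gripper_force: 0.0
eef_pos: [0.4851, 0.249, 0.1165]
width: 0.0701
eef_pos: [0.4852, 0.2489, 0.0836]
force: [0.1, -0.9, 0.1]
eef_pos: [0.485, 0.2492, 0.0834]
force: [-0.7, 0.4, -0.1]
width: 0.0587
gripper_force: 0.0
```

Now re-touch the rim.

```bash
python3 -m handwheel '[{"delta_pos":[0,0,0],"dr":[0,0,0]},{"delta_pos":[0,0,0],"dr":[0,0,0]},{"delta_pos":[0,0,0.6],"dr":[0,0,0]},{"delta_pos":[0,0,0.6],"dr":[0,0,0]},{"delta_pos":[0,0,0],"dr":[0,0,0]}]' -0.6|grep -E 'eef|wid'
python3 -m handwheel '[{"delta_pos":[0,0,0],"dr":[0,0,0]},{"delta_pos":[0,0,0],"dr":[0,0,0]},{"delta_pos":[0,0,0],"dr":[0,0,0]},{"delta_pos":[0,0,-0.5],"dr":[0,0,0]},{"delta_pos":[0,0,0],"dr":[0,0,0]},{"delta_pos":[0,0,0],"dr":[0,0,0]}]' -0.14|grep -E 'eef|wid|^force'
for i in 1 2 3 ; do python3 -m handwheel '[{"delta_pos":[0,0,-0.04],"dr":[0,0,0]},{"delta_pos":[0,0,0],"dr":[0,0,0]}]'|grep -E 'eef|^force:'; done
```

```text
eef_pos: [0.4865, 0.2501, 0.1218]
width: 0.0701
eef_pos: [0.4849, 0.2488, 0.1041]
force: [-0.2, 0.2, -0.7]
width: 0.0498
eef_pos: [0.4851, 0.249, 0.1033]
force: [0.3, 0.1, -0.4]
eef_pos: [0.4857, 0.2493, 0.1028]
force: [-0.2, -0.8, 5.1]
eef_pos: [0.4863, 0.2497, 0.1025]
force: [-1.0, -0.1, 9.9]
```

The height is identical after rocking, twisting, dragging and re-seating, so this is the geometric seat. Retreat clear and do a final numeric check.

```bash
python3 -m handwheel '[{"delta_pos":[0,0,0.6],"dr":[0,0,0]},{"delta_pos":[0,0,1],"dr":[0,0,0]},{"delta_pos":[0,0,1],"dr":[0,0,0]},{"delta_pos":[0,-0.5,1],"dr":[0,0,0]},{"delta_pos":[0,-1,0.5],"dr":[0,0,0]},{"delta_pos":[-0.1,-1,0],"dr":[0,0,0]},{"delta_pos":[-0.1,-1,0],"dr":[0,0,0]},{"delta_pos":[-0.1,-1,0],"dr":[0,0,0]},{"delta_pos":[-0.1,-1,0],"dr":[0,0,0]},{"delta_pos":[-0.1,-1,0],"dr":[0,0,0]}]' -0.5|grep eef
python3 -m handwheel '[{"delta_pos":[-0.2,-1,0],"dr":[0,0,0]},{"delta_pos":[-0.2,-1,0],"dr":[0,0,0]},{"delta_pos":[-0.2,-1,0],"dr":[0,0,0]},{"delta_pos":[-0.2,-1,0],"dr":[0,0,0]},{"delta_pos":[-0.2,-1,0],"dr":[0,0,0]},{"delta_pos":[-0.2,-1,0],"dr":[0,0,0]},{"delta_pos":[0,0,0],"dr":[0,0,0]},{"delta_pos":[0,0,0],"dr":[0,0,0]}]'|grep -E '^t|eef'
python3 rep.py | grep -E 'lid|bis|scene cup'
python3 - <<'E'
from h import *
grab_frame('scene')
for n,z in(('salt_shaker',0),('pepper_mill',0),('lid_knob',.0715),('tin',0),('biscuit_a_mid',.004),('cup_a_mid',.03)):
  for d in mark_of('scene',n)[:4]: print(n,round(d['conf'],2),at('scene',d['location'],z))
E
```

```text
eef_pos: [0.4698, 0.0529, 0.224]
t: 90.65
eef_pos: [0.4339, -0.1265, 0.2239]
top lid [ 257  180   43   45 1417] [0.5173 0.0869] [0.52   0.0891] [0.144 0.14 ] 45.9
scene lid [ 261  184   50   34 1323] [0.5148 0.0948] [0.5173 0.0918] [0.142 0.146] 59.8
scene lid [  85  265   48   67 1566] [0.4334 0.6188] [0.4372 0.6181] [0.176 0.067] 3.4
scene cup [300 128  27  11 107] [ 0.7691 -0.1937] [ 0.7672 -0.1951] [0.113 0.028] 88.7
scene cup [268 137  31  14 117] [ 0.7697 -0.0499] [ 0.7693 -0.0632] [0.026 0.131] 0.7
scene cup [241 164  13  28 248] [0.6554 0.1428] [0.6652 0.1373] [0.035 0.138] 63.6
scene cup [383 192  40  22 133] [ 0.3437 -0.1916] [ 0.3429 -0.1945] [0.022 0.151] 4.7
salt_shaker 0.68 [0.6674 0.1237 0.    ]
pepper_mill 0.84 [0.7198 0.0516 0.    ]
lid_knob 0.91 [0.517  0.0934 0.0715]
tin 0.56 [0.5344 0.0871 0.    ]
cup_a_mid 0.79 [0.5641 0.3306 0.03  ]
cup_a_mid 0.72 [0.5015 0.5219 0.03  ]
cup_a_mid 0.63 [0.4924 0.247  0.03  ]
```

Lid is home, no biscuits are left out, the stack is standing, and the mill and shaker are unmoved.

```bash
python3 -c "
from station import job_done
print(job_done())"
```

```text
the job is handed in; nothing more can be done
None
```

The job is handed in: both biscuits are in the tin with the lid back on, the three cups stand in one upright stack whose top is about 4 mm higher than the stated nesting height, the mill and shaker have not moved, and one fingertip touch on the bare worktop reached about 59 N at the wrist.

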